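# Pack the rework kit caddy

## Task

Pack the rework kit: put the small roll of film tape, the flux bottle, the hot-air nozzle and the inline cable coupler into the caddy, each down in the pocket shaped for it (large round pocket: tape; smaller round pocket: bottle; square pocket: nozzle; long pocket: coupler), resting flat or upright on the pocket's floor. Leave the mains plug and the big masking-tape roll where they lie; they are not part of the kit.

Things in the scene. Friction and masses are not known exactly. Their poses are not given: they have to be found in the camera images.
- film_tape_center (a point): Small roll of amber film tape lying flat on the bench, a disc 58 mm in diameter and 16 mm thick (its hole cannot be entered). The point is its centre, 8 mm above its underside; z is the roll's axis, up.
- bottle_center (a point): Flux bottle with a black needle cap, standing upright: amber body 35 mm in diameter up to 66 mm, then a 20 mm neck and a thin spout to 102 mm. The point is on its axis, 51 mm above its underside; z up.
- nozzle_center (a point): Grey metal hot-air nozzle standing on its wide collar: collar about 24 mm in diameter in its lower part, narrowing to a tube 11 mm wide at the top, 40 mm high; a short clamp stub sticks out low down on one side (+y, to 19 mm from the axis). The point is on its axis, 20 mm above its underside; z up.
- coupler_center (a point): Black moulded inline cable coupler lying flat, 83 mm long (along its x), 28 mm wide (y), 19 mm high, ribbed, tapering to a strain relief at one end, with no metal pins. Grip it across y in the middle. The point is its centre, 9.5 mm above its underside; z up.
- mains_plug_center (a point): Look-alike to leave alone: black moulded mains plug with metal pins, 70 x 35 x 22 mm, lying flat. The point is 11 mm above its underside.
- masking_roll_center (a point): Look-alike to leave alone: big roll of cream masking tape, 104 mm in diameter, 25 mm thick, lying flat. The point is 12.5 mm above its underside.
- tape_pocket (a point): Large round pocket, 74 mm in diameter, for the film tape. In one of four fixed grey inserts (107 mm along x, 85 mm along y; tops 15 mm above the bench) set two by two, in changing order, in a low black caddy (228 x 184 mm, rim 18 mm high). The point is the centre of the pocket floor, 6 mm above the bench, 9 mm deep; z up.
- bottle_pocket (a point): Smaller round pocket, 51 mm in diameter, for the flux bottle. In one of four fixed grey inserts (107 mm along x, 85 mm along y; tops 15 mm above the bench) set two by two, in changing order, in a low black caddy (228 x 184 mm, rim 18 mm high). The point is the centre of the pocket floor, 6 mm above the bench, 9 mm deep; z up.
- nozzle_pocket (a point): Square pocket, 44 x 44 mm, for the nozzle. In one of four fixed grey inserts (107 mm along x, 85 mm along y; tops 15 mm above the bench) set two by two, in changing order, in a low black caddy (228 x 184 mm, rim 18 mm high). The point is the centre of the pocket floor, 6 mm above the bench, 9 mm deep; z up.
- coupler_pocket (a point): Long rectangular pocket, 96 mm (x) by 44 mm (y), for the coupler (either way round). In one of four fixed grey inserts (107 mm along x, 85 mm along y; tops 15 mm above the bench) set two by two, in changing order, in a low black caddy (228 x 184 mm, rim 18 mm high). The point is the centre of the pocket floor, 6 mm above the bench, 9 mm deep; z up.
Things that resemble listed ones, but are neither listed nor needed, are in the scene too. Leave any brown or purple look-alike of the part that bears nozzle_center alone.

How it is judged:
At the end, for the whole second after the job is handed in: Film tape, flux bottle, nozzle and coupler each rest on the floor of their own pocket (centre within 15 mm of the pocket's centre, less than 4 mm above its floor, tilted less than 0.15 rad), at rest; the mains plug and masking roll are within 25 mm of where they started (horizontal distance between film_tape_center and tape_pocket below 0.015 m and z of film_tape_center in the frame of tape_pocket below 0.012 m and angle between each of film_tape_center, bottle_center, nozzle_center, coupler_center's own z axis and vertical below 0.15 rad and linear speed of each of film_tape, bottle, nozzle, coupler below 0.02 m/s and horizontal distance between bottle_center and bottle_pocket below 0.015 m and z of bottle_center in the frame of bottle_pocket below 0.055 m and horizontal distance between nozzle_center and nozzle_pocket below 0.015 m and z of nozzle_center in the frame of nozzle_pocket below 0.024 m and horizontal distance between coupler_center and coupler_pocket below 0.015 m and z of coupler_center in the frame of coupler_pocket below 0.0135 m and distance of each of mains_plug_center, masking_roll_center from where it was at the start of the episode below 0.025 m); the robot touches nothing.
It fails at once if the mains plug is moved more than 40 mm (distance of mains_plug_center from where it was at the start of the episode above 0.04 m).
It fails at once if the masking-tape roll is moved more than 40 mm (distance of masking_roll_center from where it was at the start of the episode above 0.04 m).
It also fails if it takes over 118 s, if anything falls off the work surface, if the arm or the gripper's body presses on something with over 40 N, if the wrist force passes 120 N, or if a joint passes its speed limit or range.

## Robot

A 7-joint arm with a two-finger parallel gripper is mounted at the origin on a cart in front of the work surface, level with it; the furniture and walls round the work are solid. World frame = base frame: x ahead of the robot, y to its left, z up, the work surface at z = 0. Lengths are in m, angles in rad, forces in N, time in s.
With the tool pointing down it reaches from about 0.425 to 0.875 m from the base axis. Payload 4.7 kg.
Tool frame: the origin (TCP) lies on the centre line of the jaws, within the pads' length; the fingertips stand ahead of it and the grasp point (between the pads) lies 8 mm behind it (ctrl.finger_overhang is the x of the fingertips in the tool frame, in m); x points along the fingers, z is the direction in which the jaws open and shut, and the axes are right-handed (so a half turn about x gives the same grasp; the last joint's range is limited). The gripper opens to 87 mm and grips with 3 to 60 N. Pads are 19 mm wide; open, the fingers measure 117 mm over their backs; the gripper's body (75 mm by 190 mm) begins 51 mm behind the grasp point.
Start: joints at [1.122, 0.321, -0.07, 1.45, 0.023, 1.371, -0.057], TCP at [0.29, -0.582, 0.202] pointing down, gripper open.
Joint ranges: [-2.86, 2.86], [-0.3, 2.09], [-1.38, 1.24], [0.06, 2.45], [-1.56, 4.7], [0.09, 2.05], [-2.69, 2.69]. Speed limits (rad/s): [2.57, 2.57, 3.14, 3.14, 3.14, 3.14, 3.14].

## Interface

Orientations are given as a rotation vector (axis times angle).
In Python, from bench import readout, viewer, job, nets, ctrl gives the robot as it stands.
- The arm moves only by the shell command python3 -m creep 'ROWS' [FORCE]. ROWS is JSON, a list of rows, each an object with "linear": the shift along the tool's x, y, z in m, a list of three; "twist": the turn, a rotation vector about the tool's x, y, z in degrees, a list of three; "fingers": the gripper's target within -1 to 1 (shut at 1, half-way at 0, fully open at -1). A call has 1 to 8 rows; each row is the pose to reach, as a shift and turn from the pose commanded when the call began, along the tool's axes at that moment; what a row does not reach only later rows make up. A row lasts 1/12 s, in which the tool goes at most 41.7 mm and 7.16 degrees, less where a joint would pass 70% of its speed; a pose out of reach is approached as far as the arm can. A call with a gripper value outside its range is refused whole. The fingers move at their own pace and stop on an object; FORCE is the grip in N (left out, the last holds). Time passes only in rows, so rows that repeat a pose let the fingers close. It gives the time, the measured TCP pose, the force and the opening at its end, in the units of the state.
- readout.get_state(): the state, without advancing time (a new reading comes with each control period).
- viewer.get_image(name): name is "scene" or "top" or "wrist"; returns (picture, depth): 420x560x3 uint8, red, green, blue; 420x560 float32, m along the optical axis (not along the pixel's ray), 0 where there is no reading.
- viewer.camera_params(name): a dict with "K" (3x3 intrinsics, pixels), "cam_to_world" (4x4, takes a point from camera to world coordinates). Camera axes: x right, y down, z forward; pixel columns grow to the right and rows downward; lengths in m; the calibration is good to about 2 mm. The wrist camera is an equidistant fisheye: a pixel r from the principal point sees the ray r / f radians off the axis. A picture is of the moment at which its call begins: read the wrist's pose just before it. camera_params takes no time and is no camera call; for the wrist camera it gives the pose at the moment of the call.
- job.close_job(): hands the job in, once; it reports no verdict.
Trained networks look in the newest picture that a camera, given by its name, has taken for a name from the list of things; names that differ only in an ending like _2 or _b are one class to them, and where a whole thing is asked for, a point or a joint stands for the part that bears it (a point fixed in the world has none). Each returns a list of dicts, best first, with "conf" (0 to 1); they miss things now and then, are a little off and sometimes report something else, mostly with a low value. They report only what shows in the picture. A call takes as long as a camera call. They do not tell look-alikes from the thing itself.
- nets.boxes_of(camera, label): "centre" ([x, y, z] in m, in world coordinates, good to about 4 mm: the middle of the surface that is visible of it).
- nets.place_of(camera, label): "centre" ([x, y, z] in m, in world coordinates, good to about 4 mm: a listed point, or the origin of a listed thing).
The state is a dict: "time": time; "joint_positions": joint angles; "qd": joint speeds; "joint_torque": joint torques, N m; "position": TCP position; "tool_rot": TCP orientation; "ft_force": force on the tool from outside, world axes, zero at the start; "torque": the same for the moment, N m; "grip_width": opening from 0.0 (shut) to 1.0 (fully open).
Only numpy, scipy, OpenCV 4.12 (cv2) and the standard library are available. Lean on these libraries where they do the work, as an engineer would, in place of code of your own. Each camera call takes 0.05 s, during which the arm holds its last target.

## Working session

There is one attempt and no reset: what is moved stays moved. The work goes in short steps, Python scripts to look and compute and a shell command to move; the robot and the scene stay as the last step left them, time stands still between calls to the robot, and variables do not carry over. Pictures are saved under pics/ and viewed, and the job is handed in when it is done.

```bash
ls; mkdir -p pics; python3 - <<'E'
from bench import readout, viewer, job, nets, ctrl
import cv2, numpy as np
print(readout.get_state(), ctrl.finger_overhang)
for n in ("scene","top"):
    im,d=viewer.get_image(n); cv2.imwrite(f"pics/{n}0.png",im[:,:,::-1]); p=viewer.camera_params(n); print(n,p["K"],p["cam_to_world"])
    for l in ["film_tape_center","bottle_center","nozzle_center","coupler_center","mains_plug_center","masking_roll_center","tape_pocket","bottle_pocket","nozzle_pocket","coupler_pocket"]:
        print(l,[(np.round(r["centre"],3).tolist(),round(r["conf"],2)) for r in nets.place_of(n,l)[:4]])
E
```

```text
pics
{'time': 0.0, 'joint_positions': array([ 1.12207657,  0.32183693, -0.0700751 ,  1.45165891,  0.02261861,
        1.37076544, -0.0569155 ]), 'qd': array([-8.04483394e-04, -1.86315197e-03, -2.75568094e-05,  9.65922499e-04,
        4.17128992e-05, -1.25183097e-04,  1.07240547e-04]), 'joint_torque': array([ 3.90481464e-04, -4.91286027e+01, -4.03451510e-01, -3.12524521e+01,
       -6.40042895e-02,  4.36513138e-02,  1.49461844e-04]), 'position': array([ 0.28989344, -0.58113308,  0.20086049]), 'tool_rot': array([ 0.86282911,  1.39499217, -0.86137294]), 'ft_force': array([ 0.08055967,  0.46689005, -0.41490785]), 'torque': array([-0.00540178,  0.01667907, -0.05737354]), 'grip_width': 1.0015199787016196} 0.011
scene [[460.29641769   0.         273.93150397]
 [  0.         460.29641769 206.84310689]
 [  0.           0.           1.        ]] [[-0.88985941 -0.22457595  0.39713457  0.05879813]
 [-0.45611784  0.45762202 -0.76324216  0.95044364]
 [-0.01033169 -0.86031839 -0.50965236  0.68248158]
 [ 0.          0.          0.          1.        ]]
film_tape_center [([0.54, 0.352, 0.008], 0.6)]

[... 873 characters left out ...]
.662, 0.265, 0.02], 0.51)]
bottle_center [([0.545, 0.232, 0.005], 0.61), ([0.667, -0.008, 0.056], 0.46)]
nozzle_center [([0.663, 0.265, 0.021], 0.66), ([0.618, 0.199, 0.022], 0.66), ([0.641, 0.347, 0.018], 0.44), ([0.542, 0.348, 0.01], 0.38)]
coupler_center [([0.548, 0.232, 0.006], 0.7)]
mains_plug_center [([0.659, 0.115, 0.01], 0.75), ([0.539, 0.349, 0.009], 0.64), ([0.466, -0.208, 0.006], 0.32)]
masking_roll_center [([0.426, 0.33, 0.013], 0.77), ([0.548, 0.233, 0.008], 0.26), ([0.543, 0.347, 0.012], 0.22)]
tape_pocket [([0.471, -0.298, 0.008], 0.64)]
bottle_pocket [([0.466, -0.206, 0.006], 0.95)]
nozzle_pocket [([0.568, -0.197, 0.005], 0.82)]
coupler_pocket [([0.576, -0.285, 0.006], 0.74)]
```

View pics/scene0.png

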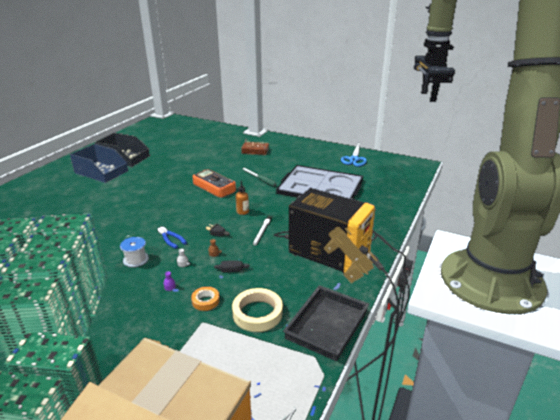

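View pics/top0.png

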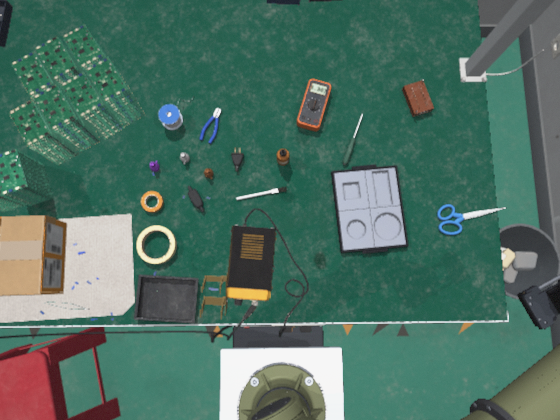

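The scene view shows three nozzle-like parts: grey at scene px (182,258), brown at (214,248) and purple at (170,282). The grey one, top px (184,158), is the target. The other kit parts in the top view are the film tape (151,202), coupler (195,198) and bottle (283,156). The caddy sits around (370,208), slightly yawed. Next I measure from the depth images.

```bash
cat > h.py <<'E'
from bench import readout, viewer, job, nets, ctrl
import cv2, numpy as np
from scipy.spatial.transform import Rotation as Ro
def cloud(n):
    im,d=viewer.get_image(n); p=viewer.camera_params(n); K=np.array(p["K"]);T=np.array(p["cam_to_world"])
    v,u=np.indices(d.shape)
    if n=="wrist":
        x=(u-K[0,2])/K[0,0];y=(v-K[1,2])/K[1,1];r=np.hypot(x,y);s=np.where(r>1e-6,np.tan(np.clip(r,0,1.5))/np.maximum(r,1e-6),1);X=np.stack([x*s*d,y*s*d,d],-1)
    else: X=np.stack([(u-K[0,2])/K[0,0]*d,(v-K[1,2])/K[1,1]*d,d],-1)
    W=X@T[:3,:3].T+T[:3,3]; W[d<=0]=np.nan
    return im,d,W
def save(im,name,crop=None,s=1):
    if crop: u0,v0,u1,v1=crop; im=im[v0:v1,u0:u1]
    cv2.imwrite("pics/"+name,cv2.resize(im[:,:,::-1],None,fx=s,fy=s,interpolation=cv2.INTER_CUBIC))
def to(p,yaw_z=None,tilt=None):
    """print tool-frame shift & twist to reach TCP p with tool down, jaw dir at yaw (deg, world)"""
    s=readout.get_state(); R=Ro.from_rotvec(s["tool_rot"]); 
    print("t",round(s["time"],2),"pos",np.round(s["position"],4),"jaw",np.round(R.as_matrix()[:,2],3),"appr",np.round(R.as_matrix()[:,0],3),"grip",round(s["grip_width"],3),"j",np.round(s["joint_positions"],2))
    sh=R.inv().apply(np.array(p)-s["position"]); print("shift",np.round(sh,4))
    if yaw_z is not None:
        best=None
        for a in (yaw_z,yaw_z+180):
            a=np.radians(a); z=np.array([np.cos(a),np.sin(a),0]);x=np.array([0,0,-1.]);y=np.cross(z,x)
            tw=np.degrees((R.inv()*Ro.from_matrix(np.stack([x,y,z],1))).as_rotvec())
            print("  twist",np.round(tw,2))
E
python3 - <<'E'
from h import *
im,d,W=cloud("top")
save(im,"topL.png",(120,130,300,290),4); save(im,"topR.png",(320,150,420,260),5)
z=W[...,2]
import scipy.ndimage as nd
m=(z>0.006)&(W[...,0]>.3)&(W[...,0]<.9)&(abs(W[...,1])<.6)
lab,n=nd.label(m)
for i in range(1,n+1):
    k=lab==i
    if k.sum()<12: continue
    P=W[k]; c=P.mean(0); e,V=np.linalg.eigh(np.cov(P[:,:2].T)); 
    (r)=cv2.minAreaRect(P[:,:2].astype(np.float32)*1000)
    print(k.sum(),np.round(c,3),"zmax",round(np.percentile(P[:,2],98),3),"axis",round(np.degrees(np.arctan2(V[1,1],V[0,1])),1),"rect",[np.round(q,1) for q in r], "col",im[k].mean(0).astype(int))
to([.5,.2,.25],0)
E
```

```text
8273 [0.776 0.505 0.143] zmax 0.183 axis 139.0 rect [array([778.5, 488.5]), array([222.8, 242.9]), np.float64(90.0)] col [ 68 114  93]
1180 [ 0.814 -0.101  0.031] zmax 0.039 axis 162.8 rect [array([ 822.1, -103.7]), array([ 70.3, 150.7]), np.float64(73.9)] col [124 105  96]
702 [ 0.837 -0.4    0.021] zmax 0.03 axis -162.9 rect [array([ 841.9, -401.4]), array([99.1, 62.8]), np.float64(17.6)] col [124  81  64]
406 [0.777 0.299 0.043] zmax 0.054 axis -143.3 rect [array([779.6, 300.4]), array([58.7, 56.2]), np.float64(4.2)] col [ 99 138 197]
73 [0.781 0.181 0.009] zmax 0.013 axis 141.6 rect [array([783.4, 182.4]), array([29.9, 51.4]), np.float64(77.4)] col [107 127 178]
13 [ 0.782 -0.237  0.01 ] zmax 0.013 axis 161.7 rect [array([ 780.5, -236.4]), array([ 3.8, 24.8]), np.float64(70.4)] col [183 189 187]
15 [ 0.754 -0.226  0.011] zmax 0.016 axis 160.4 rect [array([ 753.2, -225.7]), array([ 3.6, 27.4]), np.float64(71.0)] col [188 194 193]
37 [0.741 0.212 0.009] zmax 0.012 axis 159.6 rect [array([741.1, 211.1]), array([ 9., 47.]), np.float64(68.9)] col [ 56  85 162]
18 [0.747 0.177 0.009] z
[... 2986 characters left out ...]
.7,  41.7]), np.float64(89.4)] col [68 69 71]
83 [ 0.31  -0.557  0.309] zmax 0.313 axis 115.3 rect [array([ 309. , -556.2]), array([ 8.5, 48.3]), np.float64(27.1)] col [112 115 123]
65 [ 0.318 -0.04   0.012] zmax 0.017 axis 81.8 rect [array([316.1, -40.1]), array([51.1, 28.1]), np.float64(86.1)] col [56 72 67]
21 [ 0.303 -0.546  0.347] zmax 0.39 axis 96.8 rect [array([ 303.5, -544.5]), array([ 6., 40.]), np.float64(7.8)] col [36 37 41]
t 1.15 pos [ 0.2902 -0.5816  0.202 ] jaw [ 0.446 -0.895  0.   ] appr [ 0. -0. -1.] grip 1.002 j [ 1.12  0.32 -0.07  1.45  0.02  1.37 -0.06]
shift [-0.0481  0.5367 -0.6057]
  twist [-6.348e+01  1.000e-02  0.000e+00]
  twist [ 1.1652e+02  1.0000e-02 -1.0000e-02]
```

View pics/topL.png

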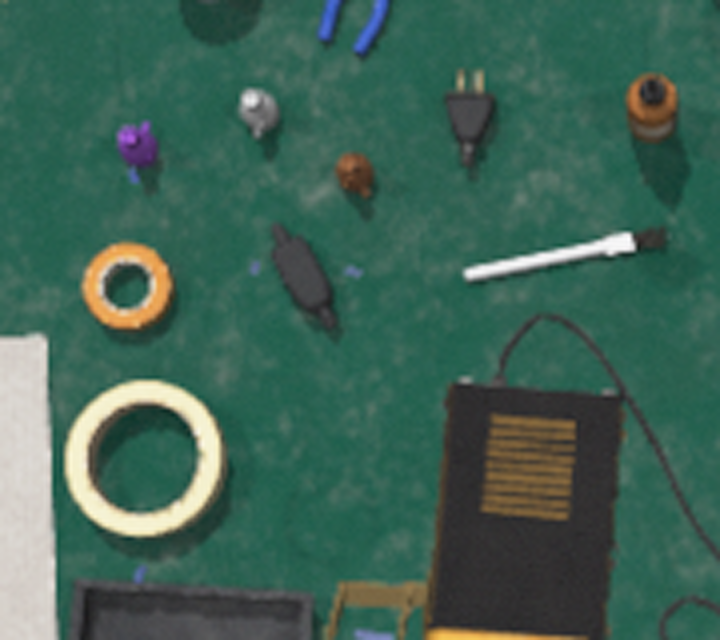

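View pics/topR.png

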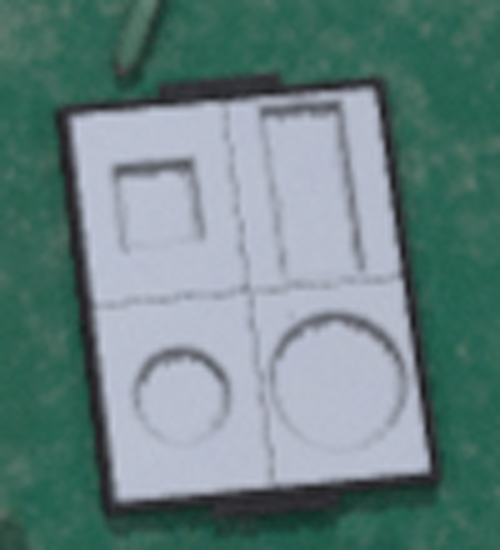

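```bash
python3 -m creep '[{"linear":[-0.04,0.02,-0.02],"twist":[0,0,0],"fingers":-1},{"linear":[-0.07,0.05,-0.05],"twist":[0,0,0],"fingers":-1},{"linear":[-0.078,0.2,-0.2],"twist":[0,0,0],"fingers":-1},{"linear":[-0.078,0.2,-0.2],"twist":[0,0,0],"fingers":-1},{"linear":[-0.078,0.2,-0.2],"twist":[0,0,0],"fingers":-1},{"linear":[-0.078,0.2,-0.2],"twist":[0,0,0],"fingers":-1},{"linear":[-0.078,0.2,-0.2],"twist":[0,0,0],"fingers":-1},{"linear":[-0.078,0.2,-0.2],"twist":[0,0,0],"fingers":-1}]' 20
python3 - <<'E'
from h import *
to([.56,.25,.28],-63.5)
E
```

```text
time: 1.82
position: [0.3826, -0.3075, 0.2811]
tool_rot: [0.857, 1.394, -0.855]
ft_force: [0.8, 0.0, 0.5]
grip_width: 1.003
t 1.82 pos [ 0.3826 -0.3075  0.2811] jaw [ 0.453 -0.892  0.001] appr [ 0.002  0.    -1.   ] grip 1.003 j [ 0.89 -0.04 -0.26  1.7  -0.01  1.48 -0.47]
shift [ 0.0017  0.4106 -0.4167]
  twist [ 0.42  0.04 -0.12]
  twist [-1.7958e+02  1.8000e-01  6.0000e-02]
```

```bash
python3 -m creep '[{"linear":[0,0.205,-0.208],"twist":[0,0,0],"fingers":-1},{"linear":[0,0.205,-0.208],"twist":[0,0,0],"fingers":-1},{"linear":[0,0.205,-0.208],"twist":[0,0,0],"fingers":-1},{"linear":[0,0.205,-0.208],"twist":[0,0,0],"fingers":-1},{"linear":[0,0.205,-0.208],"twist":[0,0,0],"fingers":-1},{"linear":[0,0.205,-0.208],"twist":[0,0,0],"fingers":-1},{"linear":[0,0.205,-0.208],"twist":[0,0,0],"fingers":-1},{"linear":[0,0.205,-0.208],"twist":[0,0,0],"fingers":-1}]'
python3 -m creep '[{"linear":[0,0.205,-0.208],"twist":[0,0,0],"fingers":-1},{"linear":[0,0.205,-0.208],"twist":[0,0,0],"fingers":-1},{"linear":[0,0.205,-0.208],"twist":[0,0,0],"fingers":-1},{"linear":[0,0.205,-0.208],"twist":[0,0,0],"fingers":-1},{"linear":[0,0.205,-0.208],"twist":[0,0,0],"fingers":-1},{"linear":[0,0.205,-0.208],"twist":[0,0,0],"fingers":-1},{"linear":[0,0.205,-0.208],"twist":[0,0,0],"fingers":-1},{"linear":[0,0.205,-0.208],"twist":[0,0,0],"fingers":-1}]'
cat > look.py <<'E'
import sys
from h import *
import scipy.ndimage as nd
def look(name,zt=0.007,labels=(),box=(.35,.8,-.4,.45)):
    im,d,W=cloud("wrist"); save(im,name,None,1.4)
    m=(W[...,2]>zt)&(W[...,2]<.16)&(W[...,0]>box[0])&(W[...,0]<box[1])&(W[...,1]>box[2])&(W[...,1]<box[3])
    lab,n=nd.label(m)
    for i in range(1,n+1):
        k=lab==i
        if k.sum()<60: continue
        P=W[k]; v,u=np.nonzero(k); r=cv2.minAreaRect(P[:,:2].astype(np.float32)*1000)
        print(k.sum(),"px",int(u.mean()),int(v.mean()),np.round(P.mean(0),4),"zmax",round(np.percentile(P[:,2],97),4),"rect",np.round(r[0],1),np.round(r[1],1),round(r[2],1),im[k].mean(0).astype(int))
    for l in labels: print(l,[(np.round(r["centre"],4).tolist(),round(r["conf"],2)) for r in nets.place_of("wrist",l)[:4]])
    return im,d,W
E
python3 - <<'E'
from look import *
to([.549,.23,.15],-63.5)
print(viewer.camera_params("wrist"))
look("w1.png",labels=["film_tape_center","nozzle_center","coupler_center"])
E
```

```text
time: 2.48
position: [0.4721, -0.0256, 0.2807]
tool_rot: [0.855, 1.397, -0.848]
ft_force: [-0.2, 0.0, -0.4]
grip_width: 1.001
time: 3.15
position: [0.5594, 0.2517, 0.2781]
tool_rot: [0.857, 1.404, -0.85]
ft_force: [-2.3, -0.5, 0.0]
grip_width: 1.005
t 3.15 pos [0.5594 0.2517 0.2781] jaw [ 0.457 -0.889 -0.008] appr [-0.004  0.008 -1.   ] grip 1.005 j [ 0.2   0.32 -0.85  1.4   0.23  1.52 -1.73]
shift [ 0.128  -0.0192  0.0156]
  twist [ 0.69 -0.48  0.  ]
  twist [-179.31   -0.     -0.76]
{'K': array([[325.1922621 ,   0.        , 280.79613512],
       [  0.        , 325.1922621 , 203.48602402],
       [  0.        ,   0.        ,   1.        ]]), 'cam_to_world': array([[ 0.45560728, -0.85999618, -0.22984466,  0.62167937],
       [-0.89014009, -0.44261007, -0.10838333,  0.2816401 ],
       [-0.00852231,  0.25397418, -0.96717345,  0.45955371],
       [ 0.        ,  0.        ,  0.        ,  1.        ]])}
1182 px 324 13 [0.7727 0.2943 0.0445] zmax 0.0489 rect [772.7 292.6] [41.  58.6] 28.5 [113 165 228]
219 px 386 76 [0.7482 0.1767 0.008 ] zmax 0.0095 rect [748.7 176.8] [14.3 79.3] 75.1 [ 
[... 969 characters left out ...]
0.3 329.2] [ 92.  102.6] 13.2 [238 234 206]
223 px 538 217 [ 0.7074 -0.2078  0.0136] zmax 0.0181 rect [ 721.9 -213. ] [ 15.3 105.3] 70.8 [113 143 131]
124 px 376 220 [0.5562 0.0854 0.0081] zmax 0.0097 rect [556.4  84.6] [ 7.3 59.3] 12.1 [250 250 250]
81 px 406 229 [0.5659 0.0337 0.0081] zmax 0.0096 rect [566.2  32.8] [ 9.1 42.6] 8.9 [250 251 251]
1873 px 337 301 [0.4384 0.0975 0.0709] zmax 0.1235 rect [427.3  96.1] [ 70.9 138.2] 41.6 [37 36 32]
film_tape_center [([0.5416, 0.3516, 0.0054], 0.58)]
nozzle_center [([0.622, 0.1966, 0.0187], 0.78), ([0.6458, 0.3466, 0.0167], 0.75), ([0.6657, 0.2611, 0.0199], 0.73), ([0.5528, 0.2283, 0.0062], 0.66)]
coupler_center [([0.5508, 0.2275, 0.0067], 0.84)]
```

View pics/w1.png

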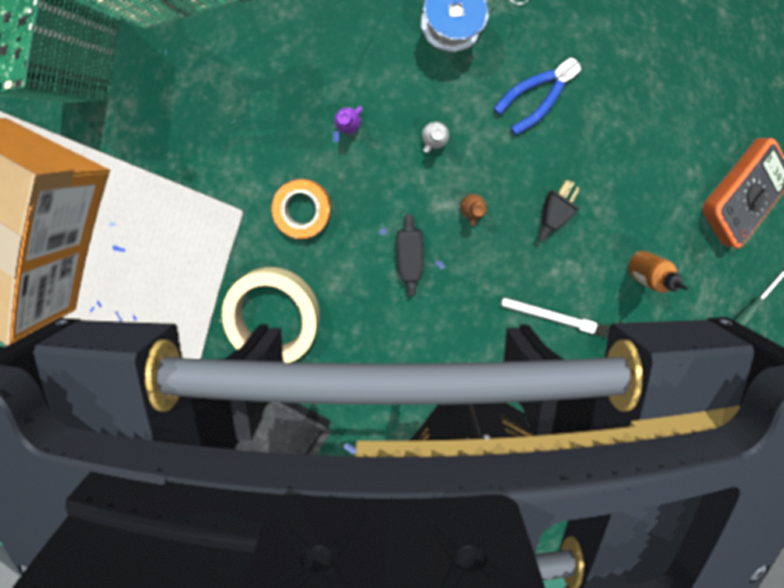

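The wrist view shows the coupler upright in frame at px (409,252), film tape (300,208), grey nozzle (434,135) with its stub toward lower-left, and masking roll (270,315). Positions agree with the top view to about 2 mm. I go for the coupler first.

```bash
python3 -m creep '[{"linear":[0.02,-0.02,0.018],"twist":[0.5,-0.5,0],"fingers":-1},{"linear":[0.06,-0.02,0.018],"twist":[0.5,-0.5,0],"fingers":-1},{"linear":[0.1,-0.02,0.018],"twist":[0.5,-0.5,0],"fingers":-1},{"linear":[0.14,-0.02,0.018],"twist":[0.5,-0.5,0],"fingers":-1},{"linear":[0.18,-0.02,0.018],"twist":[0.5,-0.5,0],"fingers":-1},{"linear":[0.18,-0.02,0.018],"twist":[0.5,-0.5,0],"fingers":-1},{"linear":[0.18,-0.02,0.018],"twist":[0.5,-0.5,0],"fingers":-1},{"linear":[0.18,-0.02,0.018],"twist":[0.5,-0.5,0],"fingers":-1}]'
python3 - <<'E'
from look import *
to([.55,.227,.021],-63)
look("w2.png",labels=["coupler_center"],box=(.45,.7,.15,.3))
E
```

```text
time: 4.02
position: [0.5529, 0.2163, 0.1027]
tool_rot: [0.867, 1.379, -0.871]
ft_force: [-0.1, 0.1, 1.2]
grip_width: 0.997
t 4.02 pos [0.5529 0.2163 0.1027] jaw [ 0.437 -0.899  0.01 ] appr [ 0.007 -0.007 -1.   ] grip 0.997 j [ 0.24  0.37 -0.81  1.7   0.3   1.19 -1.76]
shift [ 0.0816  0.0018 -0.0117]
  twist [-1.09  0.56 -0.19]
  twist [178.91  -0.3   -0.88]
741 px 287 56 [0.6652 0.2639 0.0243] zmax 0.04 rect [667.5 264. ] [27.9 24.4] 33.9 [176 179 178]
726 px 335 138 [0.6227 0.2002 0.0241] zmax 0.0399 rect [622.2 198.2] [25.3 27.5] 79.1 [137  92  60]
2076 px 262 195 [0.5529 0.2325 0.017 ] zmax 0.0195 rect [550.2 231.5] [82.6 26.6] 29.7 [74 78 79]
779 px 183 247 [0.5339 0.2661 0.1285] zmax 0.1547 rect [499.6 276.4] [18.2 92.7] 69.0 [49 51 49]
726 px 375 246 [0.5814 0.1787 0.1395] zmax 0.1562 rect [578.8 178.6] [ 8.6 17.8] 77.1 [41 45 46]
coupler_center [([0.5535, 0.2287, 0.0072], 0.63)]
```

View pics/w2.png

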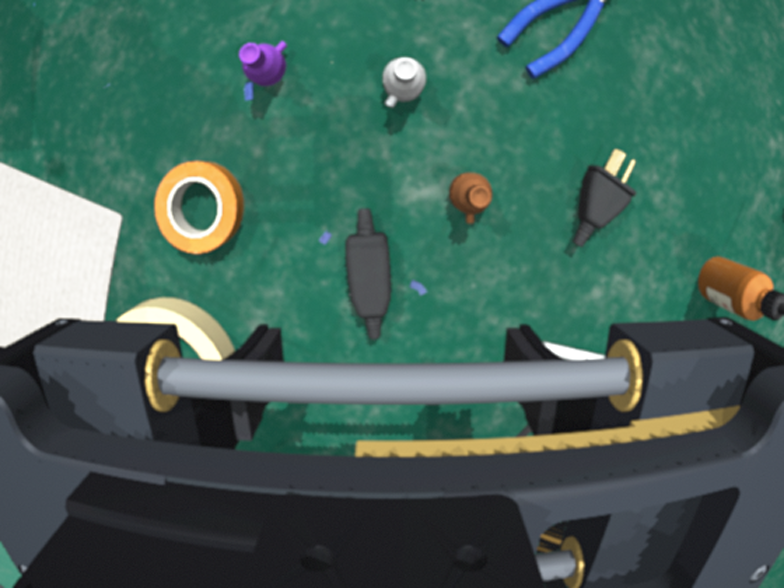

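```bash
python3 -m creep '[{"linear":[0,0,0],"twist":[0,0,0],"fingers":-1},{"linear":[0,0,0],"twist":[0,0,0],"fingers":-1},{"linear":[0,0,0],"twist":[0,0,0],"fingers":-1}]'
python3 - <<'E'
from look import *
to([.55,.228,.021],-62)
look("w3.png",labels=["coupler_center"],box=(.45,.7,.15,.3))
for i in range(3): 
  to([.55,.228,.021],-62)
  im=viewer.get_image("top")
E
```

```text
time: 4.37
position: [0.5518, 0.2171, 0.1011]
tool_rot: [0.865, 1.381, -0.87]
ft_force: [-0.5, -0.4, -0.2]
grip_width: 1.001
t 4.37 pos [0.5518 0.2171 0.1011] jaw [ 0.439 -0.899  0.009] appr [ 0.006 -0.008 -1.   ] grip 1.001 j [ 0.24  0.38 -0.81  1.7   0.3   1.19 -1.76]
shift [ 0.08    0.003  -0.0113]
  twist [-1.98  0.54 -0.1 ]
  twist [ 1.7801e+02 -1.5000e-01 -8.4000e-01]
716 px 290 54 [0.6647 0.263  0.0238] zmax 0.0388 rect [667.6 263.8] [25.1 24.2] 47.6 [174 176 176]
715 px 337 137 [0.622  0.1996 0.0233] zmax 0.0387 rect [621.1 197.6] [24.3 28.1] 81.0 [136  91  59]
2103 px 264 194 [0.5521 0.2318 0.0159] zmax 0.0183 rect [549.4 230.7] [82.2 26.9] 29.1 [73 76 78]
792 px 183 247 [0.5312 0.2666 0.1244] zmax 0.1521 rect [498.1 276.7] [18.3 92.5] 68.6 [51 53 51]
723 px 375 246 [0.5798 0.1788 0.1368] zmax 0.1533 rect [577.5 178.6] [ 9.3 17.7] 73.8 [40 44 45]
87 px 185 292 [0.5264 0.2539 0.1553] zmax 0.1597 rect [527.4 254.1] [9.4 1.7] 18.5 [28 34 34]
78 px 375 291 [0.5646 0.1751 0.1553] zmax 0.1598 rect [565.1 175.6] [8.6 1.8] 31.4 [33 41 40]
coupler_center [([0.5494, 0.2258, 0.0064], 0.62)]
t 4.47 pos [0.5514 0.217  0.1004] jaw [ 0.439 -0.899  0.009] appr [ 0.005 -0.008 -1.   ] grip 0.996 j [ 0.24  0.38 -0.81  1.7   0.3   1.19 -1.76]
shift [ 0.0793  0.0036 -0.0112]
  twist [-1.98  0.52 -0.03]
  twist [ 1.7802e+02 -5.0000e-02 -8.0000e-01]
t 4.52 pos [0.5512 0.217  0.1002] jaw [ 0.439 -0.899  0.009] appr [ 0.004 -0.008 -1.   ] grip 1.001 j [ 0.24  0.38 -0.81  1.7   0.3   1.19 -1.76]
shift [ 0.0791  0.0037 -0.0112]
  twist [-1.98  0.51 -0.01]
  twist [ 1.7802e+02 -2.0000e-02 -7.9000e-01]
t 4.57 pos [0.5511 0.2169 0.1001] jaw [ 0.439 -0.899  0.009] appr [ 0.004 -0.008 -1.   ] grip 1.001 j [ 0.24  0.38 -0.81  1.7   0.3   1.19 -1.76]
shift [ 0.079   0.0038 -0.0112]
  twist [-1.97  0.51  0.  ]
  twist [178.02   0.    -0.79]
```

```bash
python3 -m creep '[{"linear":[0.0,0.004,-0.0125],"twist":[-2,0.5,0],"fingers":-1},{"linear":[0.02,0.004,-0.0125],"twist":[-2,0.5,0],"fingers":-1},{"linear":[0.045,0.004,-0.0125],"twist":[-2,0.5,0],"fingers":-1},{"linear":[0.045,0.004,-0.0125],"twist":[-2,0.5,0],"fingers":-1},{"linear":[0.045,0.004,-0.0125],"twist":[-2,0.5,0],"fingers":-1},{"linear":[0.045,0.004,-0.0125],"twist":[-2,0.5,0],"fingers":-1}]'
python3 - <<'E'
from look import *
to([.549,.229,.021],-62)
look("w4.png",labels=["coupler_center"],box=(.45,.7,.15,.3))
to([.549,.229,.021],-62)
E
```

```text
time: 5.12
position: [0.5497, 0.2304, 0.0557]
tool_rot: [0.842, 1.402, -0.84]
ft_force: [0.1, 0.5, 0.4]
grip_width: 0.998
t 5.12 pos [0.5497 0.2304 0.0557] jaw [ 0.471 -0.882 -0.001] appr [ 0.     0.001 -1.   ] grip 0.998 j [ 0.21  0.44 -0.8   1.73  0.34  1.11 -1.77]
shift [ 0.0347 -0.0013  0.001 ]
  twist [ 0.08 -0.03 -0.04]
  twist [-1.7992e+02  7.0000e-02 -5.0000e-02]
1079 px 317 49 [0.6646 0.2638 0.0244] zmax 0.0398 rect [667.5 264.8] [25.  27.2] 49.3 [195 197 197]
1063 px 370 150 [0.6224 0.2003 0.0241] zmax 0.0396 rect [621.6 198.1] [23.6 29. ] 86.9 [161 109  71]
6420 px 322 230 [0.5705 0.2265 0.0804] zmax 0.1597 rect [578.9 227.4] [ 76.9 127.9] 65.3 [80 85 86]
744 px 115 242 [0.5583 0.2906 0.1555] zmax 0.1598 rect [557.1 288.6] [ 8.7 23. ] 4.4 [96 93 85]
2078 px 153 300 [0.5324 0.2745 0.1379] zmax 0.1589 rect [533.6 274.8] [35.   7.7] 35.3 [39 40 43]
1606 px 407 296 [0.5774 0.1913 0.1363] zmax 0.1585 rect [578.1 191.4] [34.5  7.1] 17.9 [44 44 43]
472 px 405 385 [0.5519 0.1787 0.1562] zmax 0.1599 rect [552.9 177.2] [14.5 18.6] 79.9 [70 70 65]
coupler_center [([0.5524, 0.2281, 0.0093], 0.65)]
t 5.22 pos [0.5503 0.2303 0.0563] jaw [ 0.47  -0.883  0.   ] appr [ 0.002  0.001 -1.   ] grip 1.0 j [ 0.21  0.43 -0.8   1.73  0.34  1.11 -1.78]
shift [ 0.0353 -0.0019  0.0005]
  twist [ 0.04  0.01 -0.13]
  twist [-1.7996e+02  2.0000e-01  1.0000e-02]
```

View pics/w4.png

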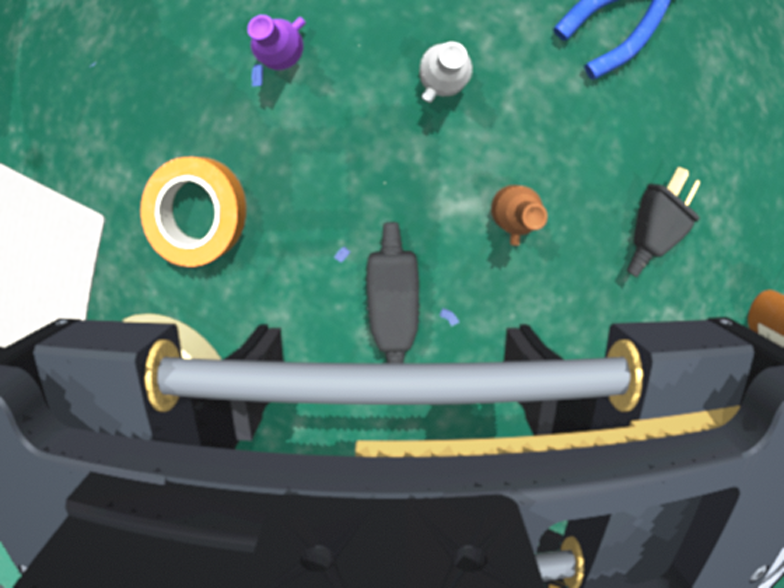

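The coupler is centred between the jaws at px (393,300). I descend and close on it.

```bash
python3 -m creep '[{"linear":[0.02,-0.002,0.0],"twist":[0,0,0],"fingers":-1},{"linear":[0.035,-0.002,0.0],"twist":[0,0,0],"fingers":-1},{"linear":[0.035,-0.002,0.0],"twist":[0,0,0],"fingers":-1},{"linear":[0.035,-0.002,0.0],"twist":[0,0,0],"fingers":-1},{"linear":[0.035,-0.002,0.0],"twist":[0,0,0],"fingers":-1}]' 20
python3 - <<'E'
from look import *
to([.549,.228,.021],-62)
E
```

```text
time: 5.63
position: [0.548, 0.2289, 0.0204]
tool_rot: [0.842, 1.401, -0.841]
ft_force: [0.5, 0.2, 0.3]
grip_width: 0.999
t 5.63 pos [0.548  0.2289 0.0204] jaw [ 0.47  -0.883 -0.   ] appr [ 0.  0. -1.] grip 0.999 j [ 0.19  0.47 -0.77  1.77  0.38  1.05 -1.8 ]
shift [-0.0006  0.0005  0.0012]
  twist [ 0.02 -0.   -0.03]
  twist [-1.7998e+02  5.0000e-02 -0.0000e+00]
```

```bash
python3 -m creep '[{"linear":[0,0,0],"twist":[0,0,0],"fingers":0.7},{"linear":[0,0,0],"twist":[0,0,0],"fingers":0.7},{"linear":[0,0,0],"twist":[0,0,0],"fingers":0.7},{"linear":[0,0,0],"twist":[0,0,0],"fingers":0.7},{"linear":[0,0,0],"twist":[0,0,0],"fingers":0.7},{"linear":[0,0,0],"twist":[0,0,0],"fingers":0.7},{"linear":[0,0,0],"twist":[0,0,0],"fingers":0.7},{"linear":[0,0,0],"twist":[0,0,0],"fingers":0.7}]' 25
python3 - <<'E'
from look import *
to([.549,.228,.021],-62)
E
```

```text
time: 6.3
position: [0.5476, 0.2285, 0.0198]
tool_rot: [0.842, 1.402, -0.842]
ft_force: [-0.7, -0.7, -0.9]
grip_width: 0.48
t 6.3 pos [0.5476 0.2285 0.0198] jaw [ 0.47  -0.883  0.   ] appr [-0. -0. -1.] grip 0.48 j [ 0.19  0.47 -0.77  1.77  0.38  1.05 -1.8 ]
shift [-0.0012  0.001   0.0011]
  twist [0.02 0.   0.01]
  twist [-1.7998e+02 -2.0000e-02  1.0000e-02]
```

```bash
python3 -m creep '[{"linear":[0,0,0],"twist":[0,0,0],"fingers":0.7},{"linear":[0,0,0],"twist":[0,0,0],"fingers":0.7},{"linear":[0,0,0],"twist":[0,0,0],"fingers":0.7},{"linear":[0,0,0],"twist":[0,0,0],"fingers":0.7},{"linear":[-0.005,0,0],"twist":[0,0,0],"fingers":0.7},{"linear":[-0.02,0,0],"twist":[0,0,0],"fingers":0.7},{"linear":[-0.05,0,0],"twist":[0,0,0],"fingers":0.7},{"linear":[-0.08,0,0],"twist":[0,0,0],"fingers":0.7}]' 25
python3 - <<'E'
from look import *
to([.577,-.283,.2],-85)
look("w5.png",labels=["coupler_center"],box=(.45,.7,.15,.3))
E
```

```text
time: 6.97
position: [0.5468, 0.2285, 0.101]
tool_rot: [0.841, 1.403, -0.843]
ft_force: [1.9, -1.2, -0.0]
grip_width: 0.152
t 6.97 pos [0.5468 0.2285 0.101 ] jaw [ 0.47  -0.883 -0.001] appr [-0.002 -0.    -1.   ] grip 0.152 j [ 0.23  0.38 -0.82  1.7   0.3   1.19 -1.74]
shift [-0.0989 -0.214   0.4655]
  twist [ 2.304e+01 -2.000e-02  1.100e-01]
  twist [-1.5696e+02 -1.5000e-01 -3.0000e-02]
5540 px 331 68 [0.6748 0.2459 0.0111] zmax 0.0453 rect [666.  225.1] [ 68.  149.8] 0.0 [ 65 118 101]
114 px 280 96 [0.6306 0.2734 0.0076] zmax 0.0084 rect [630.3 272.4] [19.2 12.7] 89.1 [ 52 110  91]
85 px 257 96 [0.6222 0.2907 0.0075] zmax 0.0084 rect [622.3 291.6] [ 9.6 17.2] 26.6 [ 41 104  85]
60 px 313 106 [0.6365 0.2445 0.0076] zmax 0.0086 rect [636.9 244.5] [ 8.3 10.5] 8.5 [ 53 116  95]
104 px 393 119 [0.6631 0.1756 0.0076] zmax 0.0088 rect [661.2 175.1] [12.8 14.9] 77.3 [ 49 114  93]
853 px 355 140 [0.6271 0.2024 0.0284] zmax 0.0471 rect [627.4 196.8] [32.4 31.4] 3.1 [118  85  56]
2179 px 279 193 [0.5578 0.2351 0.0233] zmax 0.0262 rect [553.4 232.9] [86.8 29.2] 31.6 [69 74 75]
509 px 258 246 [0.5538 0.2447 0.1432] zmax 0.1587 rect [531.5 235.5] [51.3 18.8] 13.2 [36 40 41]
521 px 303 246 [0.5643 0.2256 0.1444] zmax 0.1588 rect [560.3 226.1] [ 7.2 17.1] 82.8 [35 41 41]
coupler_center [([0.5531, 0.2279, 0.0055], 0.75)]
```

View pics/w5.png

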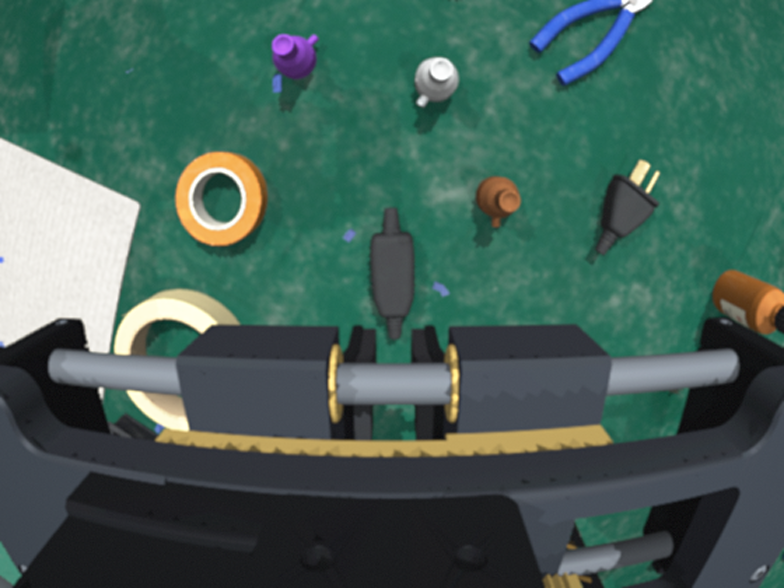

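The grip missed. The jaws reached their 0.15 target and the coupler still lies at px (392,270). I probably lifted too early and too high on a rounded edge. I retry lower and check the width before lifting.

```bash
python3 -m creep '[{"linear":[0,0,0],"twist":[0,0,0],"fingers":-1},{"linear":[0,0,0],"twist":[0,0,0],"fingers":-1},{"linear":[0,0,0],"twist":[0,0,0],"fingers":-1},{"linear":[0,0,0],"twist":[0,0,0],"fingers":-1},{"linear":[0,0,0],"twist":[0,0,0],"fingers":-1},{"linear":[0,0,0],"twist":[0,0,0],"fingers":-1},{"linear":[0,0,0],"twist":[0,0,0],"fingers":-1},{"linear":[0,0,0],"twist":[0,0,0],"fingers":-1}]' 25
python3 - <<'E'
from look import *
to([.549,.228,.017],-62)
look("w6.png",labels=["coupler_center"],box=(.45,.6,.15,.3))
E
```

```text
time: 7.73
position: [0.5475, 0.2286, 0.0996]
tool_rot: [0.842, 1.402, -0.842]
ft_force: [-1.2, -0.5, 0.3]
grip_width: 0.673
t 7.73 pos [0.5475 0.2286 0.0996] jaw [ 0.47  -0.883 -0.   ] appr [-0.001 -0.    -1.   ] grip 0.673 j [ 0.23  0.38 -0.82  1.7   0.3   1.19 -1.74]
shift [0.0826 0.0011 0.0012]
  twist [ 0.02 -0.01  0.03]
  twist [-1.7998e+02 -5.0000e-02 -1.0000e-02]
2135 px 279 195 [0.5526 0.2322 0.0163] zmax 0.0188 rect [549.7 230.6] [82.7 26.5] 28.2 [70 74 75]
669 px 212 247 [0.5402 0.2619 0.1361] zmax 0.1522 rect [538.4 259. ] [18.4  8.6] 64.5 [34 39 40]
675 px 348 247 [0.5711 0.2035 0.1361] zmax 0.152 rect [567.4 203.5] [ 8.6 19.2] 82.7 [34 40 40]
62 px 173 250 [0.4587 0.295  0.012 ] zmax 0.0197 rect [458.2 294.6] [15.1  1.7] 43.8 [148 140 108]
61 px 215 293 [0.5284 0.2516 0.155 ] zmax 0.1599 rect [528.9 251.8] [9.6 0.9] 24.2 [27 33 32]
64 px 346 293 [0.556  0.1995 0.1549] zmax 0.1598 rect [556.7 199.9] [9.4 1.4] 31.9 [29 40 37]
coupler_center [([0.5513, 0.2285, 0.0068], 0.71)]
```

```bash
python3 -m creep '[{"linear":[0.03,0.002,0.001],"twist":[0,0,0],"fingers":-0.3},{"linear":[0.06,0.002,0.001],"twist":[0,0,0],"fingers":-0.3},{"linear":[0.083,0.002,0.001],"twist":[0,0,0],"fingers":-0.3},{"linear":[0.083,0.002,0.001],"twist":[0,0,0],"fingers":0},{"linear":[0.083,0.002,0.001],"twist":[0,0,0],"fingers":0},{"linear":[0.083,0.002,0.001],"twist":[0,0,0],"fingers":0.6},{"linear":[0.083,0.002,0.001],"twist":[0,0,0],"fingers":0.6},{"linear":[0.083,0.002,0.001],"twist":[0,0,0],"fingers":0.6}]' 25
python3 -m creep '[{"linear":[0,0,0],"twist":[0,0,0],"fingers":0.7},{"linear":[0,0,0],"twist":[0,0,0],"fingers":0.7},{"linear":[0,0,0],"twist":[0,0,0],"fingers":0.7},{"linear":[0,0,0],"twist":[0,0,0],"fingers":0.7},{"linear":[0,0,0],"twist":[0,0,0],"fingers":0.7},{"linear":[0,0,0],"twist":[0,0,0],"fingers":0.7}]' 25
python3 - <<'E'
from look import *
to([.549,.228,.017],-62)
E
```

```text
time: 8.5
position: [0.5512, 0.2292, 0.0187]
tool_rot: [0.843, 1.4, -0.84]
ft_force: [0.2, -0.3, 0.3]
grip_width: 0.362
time: 9.0
position: [0.5499, 0.2286, 0.0168]
tool_rot: [0.842, 1.402, -0.842]
ft_force: [0.4, -0.8, 0.0]
grip_width: 0.155
t 9.0 pos [0.5499 0.2286 0.0168] jaw [ 0.47  -0.883  0.   ] appr [-0. -0. -1.] grip 0.155 j [ 0.19  0.48 -0.77  1.77  0.38  1.05 -1.8 ]
shift [-0.0002 -0.001   0.0001]
  twist [0.02 0.   0.01]
  twist [-1.7998e+02 -2.0000e-02  1.0000e-02]
```

```bash
python3 - <<'E'
from look import *
im,d,W=look("w7.png",box=(.45,.6,.15,.3))
p=viewer.camera_params("wrist");K=p["K"];T=np.linalg.inv(p["cam_to_world"])
s=readout.get_state();R=Ro.from_rotvec(s["tool_rot"])
for nm,q in [("tcp",[0,0,0]),("tip",[.011,0,0]),("fingL",[.011,0,.007]),("fingR",[.011,0,-.007])]:
    c=T[:3,:3]@(R.apply(q)+s["position"])+T[:3,3]; r=np.hypot(c[0],c[1]);th=np.arctan2(r,c[2]);print(nm,(K[0,0]*th*c[:2]/r+K[:2,2])*1.4)
    print(np.round(W[int((K[0,0]*th*c[1]/r+K[1,2])),int((K[0,0]*th*c[0]/r+K[0,2]))],3))
im,d,W=cloud("scene"); save(im,"s7.png",(130,200,330,350),4)
im,d,W=cloud("top"); save(im,"t7.png",(120,130,300,290),4)
E
```

```text
69324 px 283 318 [0.5705 0.2368 0.1313] zmax 0.1571 rect [544.3 239.1] [ 83.4 199.7] 33.8 [88 92 93]
tcp [392.68977218 333.57049613]
[0.55  0.229 0.018]
tip [392.71183649 324.85991411]
[0.553 0.231 0.017]
fingL [408.30777081 324.82361876]
[0.556 0.225 0.017]
fingR [377.11734818 324.86497903]
[0.55  0.237 0.018]
```

View pics/w7.png

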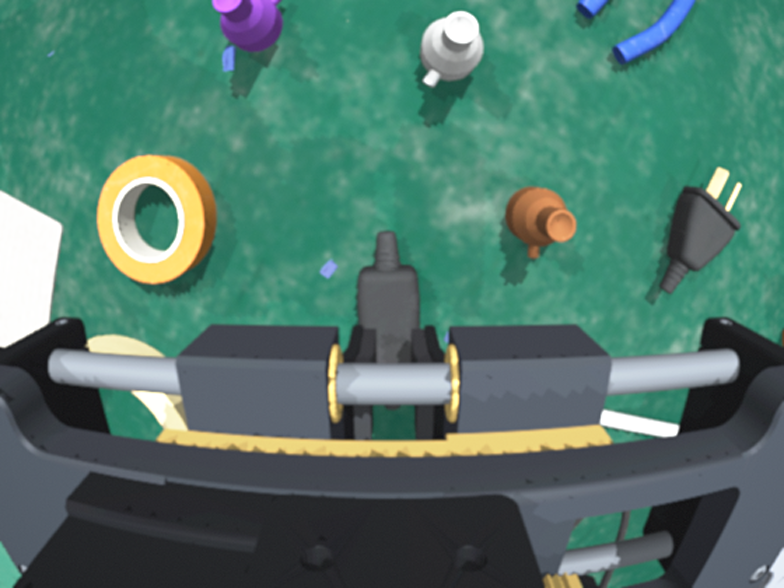

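View pics/s7.png

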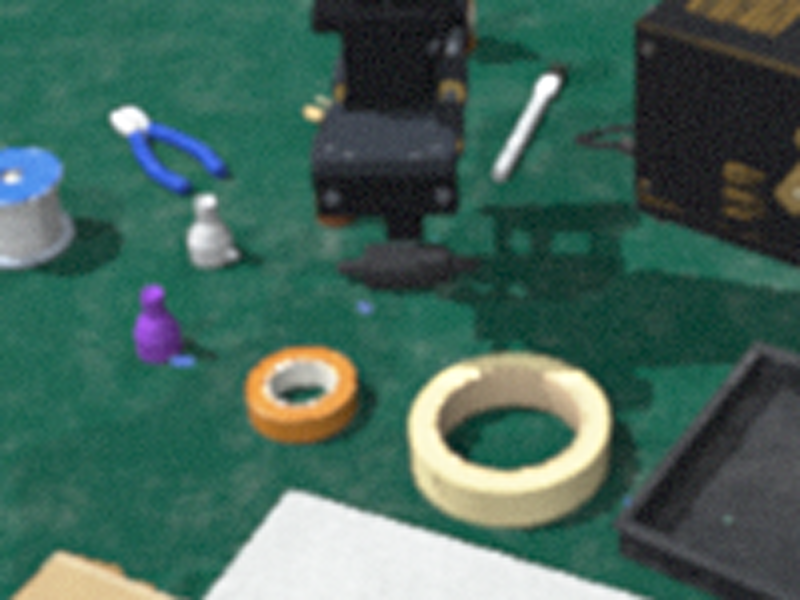

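```bash
python3 - <<'E'
from look import *
im,d,W=cloud("scene")
for v in range(244,274,2): print(v,[np.round(W[v,u],3).tolist() for u in (226,231,236)])
im,d,W=cloud("wrist")
for v in range(230,320,8): print(v,[np.round(W[v,u],3).tolist() for u in (250,257,262,281,298,304,312)])
E
```

```text
244 [[0.503, 0.311, 0.138], [0.494, 0.306, 0.137], [0.487, 0.299, 0.136]]
246 [[0.504, 0.31, 0.132], [0.498, 0.3, 0.128], [0.49, 0.295, 0.127]]
248 [[0.508, 0.305, 0.122], [0.498, 0.301, 0.123], [0.49, 0.295, 0.122]]
250 [[0.509, 0.304, 0.117], [0.499, 0.301, 0.118], [0.489, 0.296, 0.118]]
252 [[0.509, 0.304, 0.111], [0.499, 0.301, 0.112], [0.49, 0.296, 0.112]]
254 [[0.551, 0.245, 0.053], [0.541, 0.24, 0.054], [0.57, 0.175, 0.0]]
256 [[0.55, 0.247, 0.049], [0.539, 0.243, 0.05], [0.566, 0.182, 0.0]]
258 [[0.552, 0.245, 0.042], [0.54, 0.242, 0.044], [0.562, 0.188, -0.0]]
260 [[0.563, 0.229, 0.021], [0.555, 0.221, 0.019], [0.543, 0.218, 0.021]]
262 [[0.56, 0.234, 0.02], [0.549, 0.23, 0.021], [0.538, 0.225, 0.021]]
264 [[0.556, 0.241, 0.02], [0.546, 0.235, 0.019], [0.536, 0.229, 0.018]]
266 [[0.552, 0.247, 0.02], [0.543, 0.241, 0.019], [0.531, 0.237, 0.02]]
268 [[0.552, 0.249, 0.015], [0.543, 0.241, 0.013], [0.533, 0.236, 0.012]]
270 [[0.553, 0.248, 0.008], [0.542, 0.242, 0.008], [0.532, 0.237, 0.007]]
272 [[0.553, 0.247, 0.002], [0.545, 0.239, -0.001], [0.532, 0.238, 0.003]]
230 [[0.539
[... 1266 characters left out ...]
577, 0.236, 0.124], [0.577, 0.234, 0.122]]
294 [[0.551, 0.242, 0.094], [0.547, 0.238, 0.085], [0.548, 0.236, 0.085], [0.507, 0.205, -0.001], [0.555, 0.224, 0.086], [0.556, 0.221, 0.085], [0.563, 0.223, 0.097]]
302 [[0.549, 0.241, 0.096], [0.543, 0.236, 0.084], [0.546, 0.235, 0.087], [0.502, 0.203, 0.0], [0.552, 0.222, 0.085], [0.553, 0.219, 0.085], [0.561, 0.221, 0.098]]
310 [[0.548, 0.24, 0.099], [0.54, 0.234, 0.085], [0.542, 0.233, 0.086], [0.495, 0.199, -0.0], [0.547, 0.219, 0.084], [0.549, 0.217, 0.085], [0.558, 0.22, 0.099]]
318 [[0.567, 0.246, 0.133], [0.568, 0.244, 0.132], [0.569, 0.244, 0.134], [0.57, 0.239, 0.132], [0.573, 0.236, 0.133], [0.574, 0.235, 0.134], [0.575, 0.233, 0.134]]
```

View pics/t7.png

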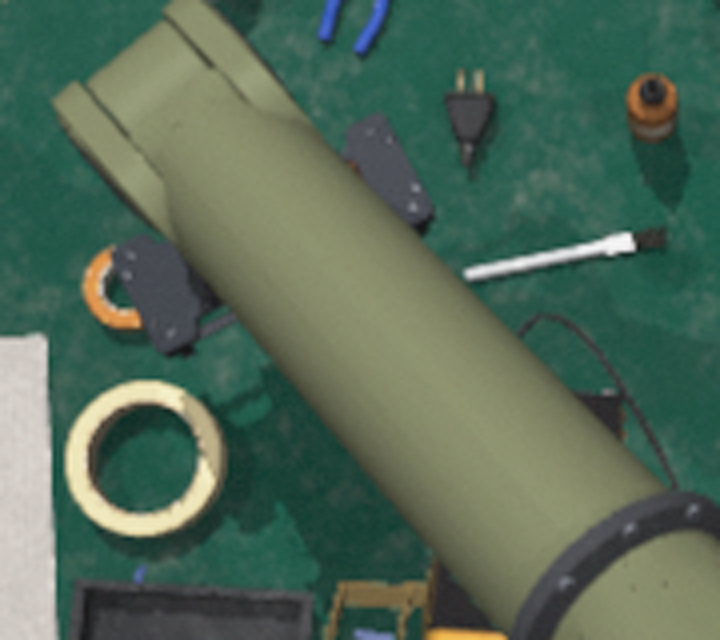

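The scene and wrist depth both show the fingers ending at z≈0.041, above the coupler's top at 0.019. The reported tip height was 0.006, so the real fingertips sit about 34 mm higher than stated. I open and descend stepwise, measuring the tips against the bench.

```bash
python3 -m creep '[{"linear":[0,0,0],"twist":[0,0,0],"fingers":-0.3},{"linear":[0,0,0],"twist":[0,0,0],"fingers":-0.3},{"linear":[0,0,0],"twist":[0,0,0],"fingers":-0.3},{"linear":[0,0,0],"twist":[0,0,0],"fingers":-0.3},{"linear":[0,0,0],"twist":[0,0,0],"fingers":-0.3},{"linear":[0.005,0,0],"twist":[0,0,0],"fingers":-0.3},{"linear":[0.01,0,0],"twist":[0,0,0],"fingers":-0.3},{"linear":[0.01,0,0],"twist":[0,0,0],"fingers":-0.3}]' 25
python3 - <<'E'
from look import *
to([.549,.228,.017],-62)
im,d,W=cloud("scene"); save(im,"s8.png",(190,220,270,280),8)
for u in range(222,240,3):
  print(u,[(v,np.round(W[v,u],3).tolist()) for v in range(254,276,3)])
E
```

```text
time: 9.92
position: [0.549, 0.228, 0.0054]
tool_rot: [0.841, 1.403, -0.844]
ft_force: [-0.6, -0.2, -0.5]
grip_width: 0.624
t 9.92 pos [0.549  0.228  0.0054] jaw [ 0.47  -0.883 -0.   ] appr [-0.002 -0.001 -1.   ] grip 0.624 j [ 0.18  0.49 -0.76  1.77  0.39  1.03 -1.81]
shift [-0.0116 -0.      0.    ]
  twist [ 0.02 -0.01  0.13]
  twist [-1.7998e+02 -2.0000e-01 -2.0000e-02]
222 [(254, [0.516, 0.31, 0.107]), (257, [0.518, 0.308, 0.098]), (260, [0.588, 0.211, -0.0]), (263, [0.567, 0.242, 0.02]), (266, [0.561, 0.251, 0.019]), (269, [0.56, 0.253, 0.012]), (272, [0.564, 0.248, -0.001]), (275, [0.556, 0.261, 0.002])]
225 [(254, [0.512, 0.305, 0.106]), (257, [0.512, 0.306, 0.099]), (260, [0.54, 0.267, 0.055]), (263, [0.561, 0.237, 0.019]), (266, [0.554, 0.248, 0.02]), (269, [0.556, 0.247, 0.01]), (272, [0.554, 0.251, 0.004]), (275, [0.551, 0.256, 0.0])]
228 [(254, [0.507, 0.301, 0.105]), (257, [0.507, 0.302, 0.098]), (260, [0.534, 0.264, 0.054]), (263, [0.536, 0.262, 0.044]), (266, [0.537, 0.261, 0.035]), (269, [0.548, 0.246, 0.012]), (272, [0.549, 0.246, 0.003]), (275, [0.544, 0.254, 0.001])]
231 [(254, [0.499, 0.301, 0.107]), (257, [0.501, 0.3, 0.098]), (260, [0.528, 0.26, 0.054]), (263, [0.529, 0.26, 0.045]), (266, [0.53, 0.259, 0.036]), (269, [0.544, 0.24, 0.009]), (272, [0.542, 0.243, 0.002]), (275, [0.536, 0.253, 0.003])]
234 [(254, [0.495, 0.297, 0.106]), (257, [0.495, 0.297, 0.098]), (260, [0.522, 0.257, 0.054]), (263, [0.524, 0.255, 0.043]), (266, [0.524, 0.256, 0.035]), (269, [0.538, 0.237, 0.009]), (272, [0.537, 0.238, 0.001]), (275, [0.532, 0.246, -0.001])]
237 [(254, [0.489, 0.294, 0.106]), (257, [0.491, 0.291, 0.095]), (260, [0.54, 0.218, 0.021]), (263, [0.535, 0.226, 0.019]), (266, [0.532, 0.231, 0.015]), (269, [0.53, 0.235, 0.01]), (272, [0.531, 0.235, 0.001]), (275, [0.525, 0.244, 0.001])]
```

View pics/s8.png

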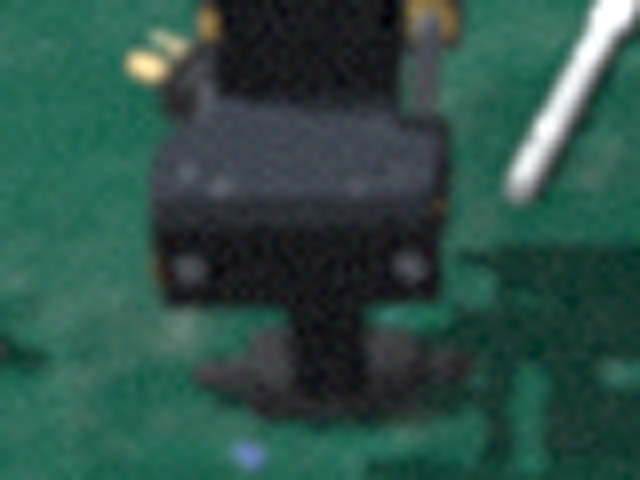

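```bash
python3 -m creep '[{"linear":[0.005,0,0],"twist":[0,0,0],"fingers":-0.3},{"linear":[0.01,0,0],"twist":[0,0,0],"fingers":-0.3},{"linear":[0.015,0,0],"twist":[0,0,0],"fingers":-0.3},{"linear":[0.020,0,0],"twist":[0,0,0],"fingers":-0.3},{"linear":[0.022,0,0],"twist":[0,0,0],"fingers":-0.3},{"linear":[0.022,0,0],"twist":[0,0,0],"fingers":-0.3},{"linear":[0.022,0,0],"twist":[0,0,0],"fingers":-0.3}]' 25
python3 - <<'E'
from look import *
to([.549,.228,-.017],-62)
im,d,W=cloud("scene"); save(im,"s9.png",(190,220,270,280),8)
for u in range(226,236,3):
  print(u,[(v,np.round(W[v,u],3).tolist()) for v in range(264,280,2)])
E
```

```text
time: 10.55
position: [0.5498, 0.2286, -0.0154]
tool_rot: [0.842, 1.402, -0.842]
ft_force: [1.1, 0.1, 0.3]
grip_width: 0.653
t 10.55 pos [ 0.5498  0.2286 -0.0154] jaw [ 0.47  -0.883 -0.   ] appr [-0. -0. -1.] grip 0.653 j [ 0.17  0.52 -0.75  1.78  0.42  1.   -1.83]
shift [ 0.0016 -0.001   0.0002]
  twist [ 0.02 -0.    0.02]
  twist [-1.7998e+02 -4.0000e-02 -1.0000e-02]
226 [(264, [0.511, 0.306, 0.081]), (266, [0.538, 0.268, 0.039]), (268, [0.54, 0.266, 0.031]), (270, [0.54, 0.265, 0.025]), (272, [0.54, 0.266, 0.02]), (274, [0.539, 0.269, 0.016]), (276, [0.54, 0.267, 0.009]), (278, [0.544, 0.263, -0.001])]
229 [(264, [0.505, 0.303, 0.08]), (266, [0.532, 0.264, 0.038]), (268, [0.533, 0.263, 0.032]), (270, [0.533, 0.264, 0.026]), (272, [0.533, 0.264, 0.021]), (274, [0.537, 0.26, 0.011]), (276, [0.537, 0.261, 0.006]), (278, [0.537, 0.261, -0.0])]
232 [(264, [0.499, 0.301, 0.081]), (266, [0.525, 0.263, 0.04]), (268, [0.527, 0.26, 0.031]), (270, [0.528, 0.259, 0.025]), (272, [0.527, 0.262, 0.021]), (274, [0.531, 0.256, 0.01]), (276, [0.528, 0.262, 0.009]), (278, [0.53, 0.258, 0.0])]
235 [(264, [0.494, 0.296, 0.079]), (266, [0.535, 0.235, 0.017]), (268, [0.525, 0.251, 0.026]), (270, [0.522, 0.256, 0.025]), (272, [0.523, 0.255, 0.018]), (274, [0.522, 0.257, 0.014]), (276, [0.522, 0.258, 0.008]), (278, [0.523, 0.256, 0.001])]
```

View pics/s9.png

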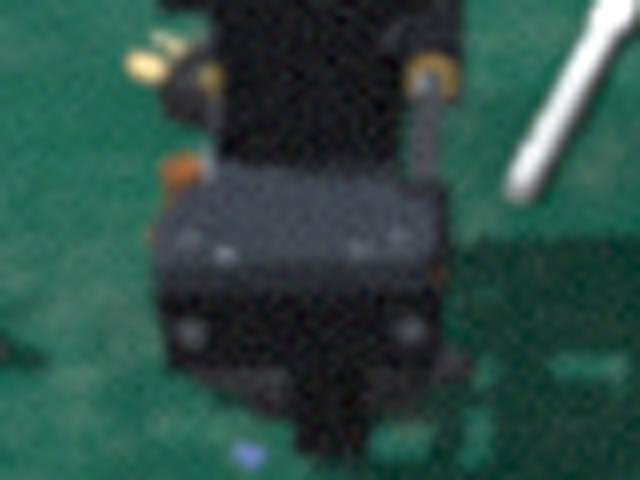

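The finger now straddles the coupler, with its tip at z≈0.008–0.01. I close.

```bash
python3 -m creep '[{"linear":[0,0,0],"twist":[0,0,0],"fingers":0.7},{"linear":[0,0,0],"twist":[0,0,0],"fingers":0.7},{"linear":[0,0,0],"twist":[0,0,0],"fingers":0.7},{"linear":[0,0,0],"twist":[0,0,0],"fingers":0.7},{"linear":[0,0,0],"twist":[0,0,0],"fingers":0.7},{"linear":[0,0,0],"twist":[0,0,0],"fingers":0.7},{"linear":[0,0,0],"twist":[0,0,0],"fingers":0.7},{"linear":[0,0,0],"twist":[0,0,0],"fingers":0.7}]' 25
python3 - <<'E'
from look import *
to([.549,.228,-.017],-62)
E
```

```text
time: 11.27
position: [0.5499, 0.2287, -0.0151]
tool_rot: [0.842, 1.402, -0.842]
ft_force: [-0.7, 0.0, 0.5]
grip_width: 0.291
t 11.27 pos [ 0.5499  0.2287 -0.0151] jaw [ 0.47  -0.883  0.   ] appr [-0. -0. -1.] grip 0.291 j [ 0.17  0.52 -0.75  1.78  0.42  1.   -1.83]
shift [ 0.0019 -0.0011  0.0002]
  twist [0.02 0.   0.  ]
  twist [-179.98   -0.      0.  ]
```

```bash
python3 -m creep '[{"linear":[0,0,0],"twist":[0,0,0],"fingers":0.7},{"linear":[-0.005,0,0],"twist":[0,0,0],"fingers":0.7},{"linear":[-0.02,0,0],"twist":[0,0,0],"fingers":0.7},{"linear":[-0.05,0,0],"twist":[0,0,0],"fingers":0.7},{"linear":[-0.09,0,0],"twist":[0,0,0],"fingers":0.7},{"linear":[-0.13,0,0],"twist":[0,0,0],"fingers":0.7},{"linear":[-0.17,0,0],"twist":[0,0,0],"fingers":0.7},{"linear":[-0.2,0,0],"twist":[0,0,0],"fingers":0.7}]' 25
python3 - <<'E'
from look import *
to([.577,-.283,.2],-85)
im,d,W=cloud("wrist"); save(im,"w10.png",None,1.4)
E
```

```text
time: 11.93
position: [0.5505, 0.2296, 0.1899]
tool_rot: [0.844, 1.399, -0.838]
ft_force: [1.3, 0.3, -0.8]
grip_width: 0.295
t 11.93 pos [0.5505 0.2296 0.1899] jaw [ 0.47  -0.882  0.001] appr [ 0.004  0.001 -1.   ] grip 0.295 j [ 0.26  0.31 -0.85  1.59  0.24  1.34 -1.7 ]
shift [-0.0106 -0.2177  0.4648]
  twist [23.06  0.   -0.25]
  twist [-156.94    0.35    0.  ]
```

View pics/w10.png

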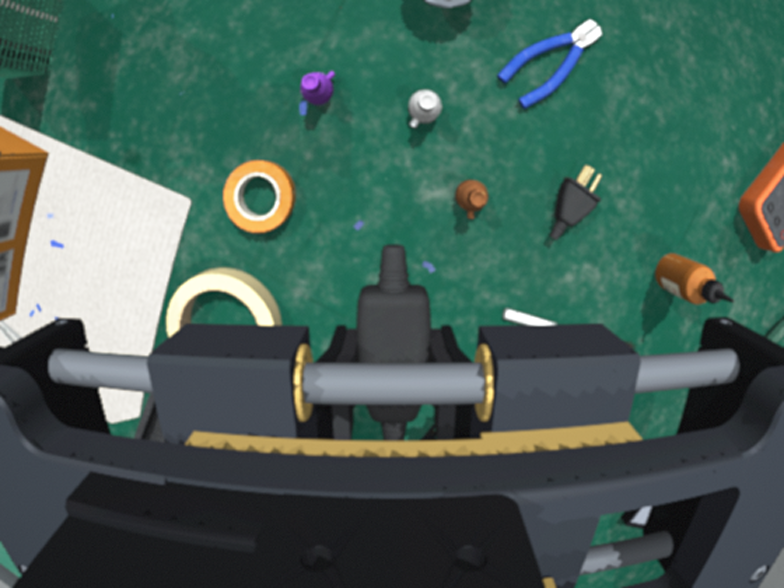

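```bash
python3 -m creep '[{"linear":[-0.01,-0.13,0.279],"twist":[23,0,0],"fingers":0.7},{"linear":[-0.01,-0.13,0.279],"twist":[23,0,0],"fingers":0.7},{"linear":[-0.01,-0.13,0.279],"twist":[23,0,0],"fingers":0.7},{"linear":[-0.01,-0.13,0.279],"twist":[23,0,0],"fingers":0.7},{"linear":[-0.01,-0.13,0.279],"twist":[23,0,0],"fingers":0.7},{"linear":[-0.01,-0.13,0.279],"twist":[23,0,0],"fingers":0.7},{"linear":[-0.01,-0.13,0.279],"twist":[23,0,0],"fingers":0.7},{"linear":[-0.01,-0.13,0.279],"twist":[23,0,0],"fingers":0.7}]' 25
python3 - <<'E'
from look import *
to([.577,-.283,.2],-85)
E
```

```text
time: 12.65
position: [0.5657, -0.087, 0.1957]
tool_rot: [1.148, 1.242, -1.152]
ft_force: [-0.1, -1.1, -0.3]
grip_width: 0.297
t 12.65 pos [ 0.5657 -0.087   0.1957] jaw [ 0.079 -0.997  0.004] appr [ 0.001 -0.004 -1.   ] grip 0.297 j [ 0.66  0.21 -0.63  1.64  0.13  1.33 -1.49]
shift [-0.0034 -0.0043  0.1962]
  twist [-0.46  0.25 -0.01]
  twist [ 1.7954e+02 -1.0000e-02 -3.9000e-01]
```

```bash
python3 -m creep '[{"linear":[-0.004,-0.06,0.13],"twist":[-0.5,0,0],"fingers":0.7},{"linear":[-0.004,-0.06,0.13],"twist":[-0.5,0,0],"fingers":0.7},{"linear":[-0.004,-0.06,0.13],"twist":[-0.5,0,0],"fingers":0.7},{"linear":[-0.004,-0.06,0.13],"twist":[-0.5,0,0],"fingers":0.7},{"linear":[-0.004,-0.06,0.13],"twist":[-0.5,0,0],"fingers":0.7},{"linear":[-0.004,-0.06,0.13],"twist":[-0.5,0,0],"fingers":0.7},{"linear":[-0.004,-0.06,0.13],"twist":[-0.5,0,0],"fingers":0.7},{"linear":[-0.004,-0.06,0.13],"twist":[-0.5,0,0],"fingers":0.7}]' 25
python3 - <<'E'
from look import *
to([.577,-.283,.2],-85)
look("w11.png",labels=["coupler_pocket","nozzle_pocket","tape_pocket","bottle_pocket"],box=(.35,.7,-.4,-.1))
E
```

```text
time: 13.32
position: [0.5186, -0.2113, 0.1993]
tool_rot: [1.136, 1.254, -1.135]
ft_force: [0.5, -0.0, -0.7]
grip_width: 0.288
t 13.32 pos [ 0.5186 -0.2113  0.1993] jaw [ 0.099 -0.995 -0.   ] appr [ 0.001  0.    -1.   ] grip 0.288 j [ 0.83  0.17 -0.55  1.67  0.09  1.33 -1.2 ]
shift [-0.0007  0.051   0.0771]
  twist [ 0.7  -0.02 -0.04]
  twist [-1.793e+02  6.000e-02 -3.000e-02]
707 px 277 45 [ 0.6724 -0.1929  0.0137] zmax 0.0166 rect [ 673.4 -192.3] [17.7 61.9] 68.2 [ 82 123 106]
15483 px 305 148 [ 0.5582 -0.236   0.0137] zmax 0.0168 rect [ 540.2 -244.5] [203.2 185.1] 5.3 [197 204 211]
coupler_pocket [([0.5756, -0.2835, 0.0051], 0.62)]
nozzle_pocket [([0.5646, -0.1952, 0.0018], 0.91)]
tape_pocket [([0.4699, -0.2889, 0.0078], 0.7), ([0.564, -0.1988, 0.0037], 0.39), ([0.5785, -0.2864, 0.0064], 0.22)]
bottle_pocket [([0.6641, 0.1165, 0.0117], 0.51)]
```

View pics/w11.png

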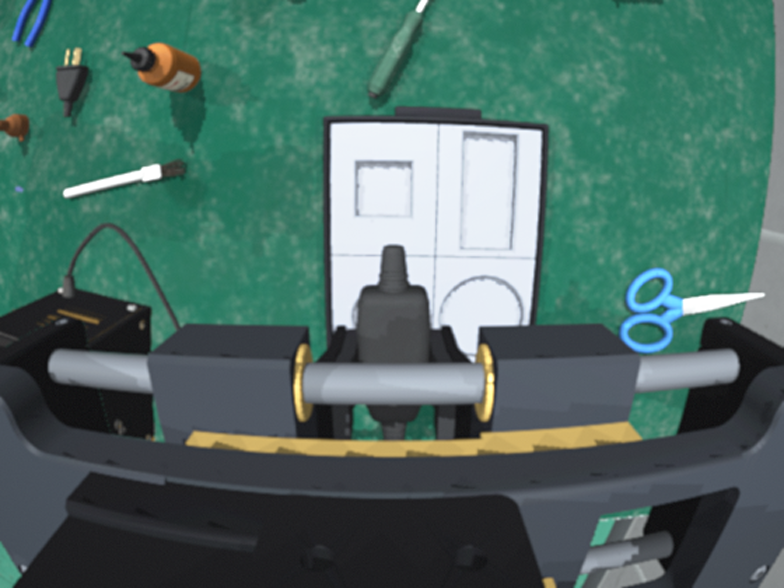

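The wrist view shows the square pocket at px (384,188), long pocket (488,190), large round (482,320) and small round behind the coupler. The coupler hangs straight. Now I fit the pocket floors by depth.

```bash
python3 - <<'E'
from look import *
exp={"noz":(.568,-.198),"coup":(.577,-.283),"tape":(.470,-.293),"bot":(.4635,-.207)}
for cam in ("wrist","wrist","top","top"):
    im,d,W=cloud(cam); z=W[...,2]
    # plane offset: insert top
    for n,(x,y) in exp.items():
        near=(abs(W[...,0]-x)<.05)&(abs(W[...,1]-y)<.036)
        if near.sum()<50: continue
        top=np.nanpercentile(z[near],90)
        k=near&(z<top-.005)&(z>top-.016)
        k=nd.binary_opening(k,iterations=1)
        lab,c=nd.label(k)
        if not c: continue
        i=1+np.argmax([ (lab==j).sum() for j in range(1,c+1)]); P=W[lab==i]
        r=cv2.minAreaRect(P[:,:2].astype(np.float32)*1000)
        print(cam,n,len(P),"top",round(top,4),"fl",round(np.median(P[:,2]),4),np.round(P.mean(0)[:2],4),np.round(r[0],1),np.round(r[1],1),round(r[2],1))
E
```

```text
wrist noz 10156 top 0.3371 fl 0.3274 [ 0.5422 -0.2008] [ 541.8 -198.2] [72.  12.8] 87.3
wrist coup 1988 top 0.3308 fl 0.3228 [ 0.5515 -0.2664] [ 552.6 -269.9] [10.9 47.2] 26.5
wrist tape 437 top 0.3306 fl 0.3227 [ 0.5107 -0.2776] [ 510.4 -277.4] [ 8.8 17.2] 60.5
wrist noz 10104 top 0.3371 fl 0.3274 [ 0.5421 -0.2008] [ 541.8 -198.2] [72.  12.9] 87.3
wrist coup 1999 top 0.3308 fl 0.3229 [ 0.5514 -0.2664] [ 552.4 -270. ] [10.7 47.4] 24.9
wrist tape 449 top 0.3306 fl 0.3228 [ 0.5107 -0.2779] [ 510.5 -277.5] [ 8.4 17.5] 63.9
top noz 141 top 0.6301 fl 0.6212 [ 0.5426 -0.2157] [ 542.9 -215.8] [36.7 14.9] 74.1
top coup 27 top 0.627 fl 0.6173 [ 0.5414 -0.2534] [ 541.4 -254.8] [ 8.  14.1] 3.5
top tape 61 top 0.0179 fl 0.006 [ 0.4781 -0.271 ] [ 478.4 -269. ] [15.8 50.2] 75.5
top bot 1374 top 0.6493 fl 0.6375 [ 0.4746 -0.2062] [ 463.7 -204.3] [75.5 91.6] 83.0
top noz 140 top 0.6299 fl 0.6211 [ 0.5427 -0.2154] [ 543.1 -216. ] [37.2 15.6] 76.8
top coup 34 top 0.6272 fl 0.6188 [ 0.5405 -0.2538] [ 541.  -254.9] [14.2  9.7] 82.1
top tape 83 top 0.0176 fl 0.0059 [ 0.476 -0.27 ] [ 476.7 -268.7] [17.8 52.9] 77.7
top bot 1370 top 0.6493 fl 0.6377 [ 0.4746 -0.2058] [ 464.5 -206.9] [72.  97.2] 89.5
```

Forgot to exclude the arm itself; I limit z and rerun with the wrist camera.

```bash
cat > pk.py <<'E'
from look import *
exp={"noz":(.568,-.198),"coup":(.577,-.283),"tape":(.470,-.293),"bot":(.4635,-.207)}
def pk(cams=("wrist","wrist")):
  for cam in cams:
    im,d,W=cloud(cam); z=W[...,2].copy(); z[z>.03]=np.nan
    for n,(x,y) in exp.items():
        near=(abs(W[...,0]-x)<.052)&(abs(W[...,1]-y)<.038)&np.isfinite(z)
        if near.sum()<50: continue
        top=np.nanpercentile(z[near],90)
        k=near&(z<top-.005)&(z>top-.016)
        k=nd.binary_opening(k,iterations=1)
        lab,c=nd.label(k)
        if not c: continue
        i=1+np.argmax([ (lab==j).sum() for j in range(1,c+1)]); P=W[lab==i]
        r=cv2.minAreaRect(P[:,:2].astype(np.float32)*1000)
        print(cam,n,len(P),"top",round(top,4),"fl",round(np.median(P[:,2]),4),np.round(P.mean(0)[:2],4),np.round(r[0],1),np.round(r[1],1),round(r[2],1))
E
python3 - <<'E'
from pk import *
pk(("wrist",))
to([.577,-.283,.2],-85)
E
```

```text
wrist noz 1466 top 0.0146 fl 0.0047 [ 0.5702 -0.1982] [ 569.5 -198.5] [44.2 43.8] 5.2
wrist coup 3007 top 0.0143 fl 0.0047 [ 0.5773 -0.285 ] [ 577.  -284.8] [97.1 43.8] 4.7
wrist tape 1998 top 0.0141 fl 0.0048 [ 0.4746 -0.2919] [ 472.1 -292.3] [63.3 70.6] 41.6
wrist bot 59 top 0.0147 fl 0.0048 [ 0.4604 -0.1841] [ 460.5 -183.9] [ 4.6 21. ] 87.6
t 13.82 pos [ 0.5178 -0.2134  0.1988] jaw [ 0.096 -0.995  0.   ] appr [-0. -0. -1.] grip 0.297 j [ 0.83  0.17 -0.55  1.67  0.09  1.33 -1.2 ]
shift [-0.0012  0.0522  0.0749]
  twist [0.52 0.01 0.01]
  twist [-1.7948e+02 -1.0000e-02  1.0000e-02]
```

```bash
python3 -m creep '[{"linear":[0.0,0.03,0.04],"twist":[0.5,0,0],"fingers":0.7},{"linear":[0.0,0.052,0.077],"twist":[0.5,0,0],"fingers":0.7},{"linear":[0.0,0.052,0.077],"twist":[0.5,0,0],"fingers":0.7},{"linear":[0.04,0.052,0.077],"twist":[0.5,0,0],"fingers":0.7},{"linear":[0.08,0.052,0.077],"twist":[0.5,0,0],"fingers":0.7},{"linear":[0.12,0.052,0.077],"twist":[0.5,0,0],"fingers":0.7},{"linear":[0.16,0.052,0.077],"twist":[0.5,0,0],"fingers":0.7},{"linear":[0.16,0.052,0.077],"twist":[0.5,0,0],"fingers":0.7}]' 25
python3 - <<'E'
from look import *
to([.577,-.285,-0.009],-85)
im,d,W=cloud("wrist"); save(im,"w12.png",None,1.4)
to([.577,-.285,-0.009],-85)
E
```

```text
time: 14.48
position: [0.5702, -0.2828, 0.0297]
tool_rot: [1.144, 1.265, -1.151]
ft_force: [-1.7, 1.4, -1.7]
grip_width: 0.293
t 14.48 pos [ 0.5702 -0.2828  0.0297] jaw [ 0.087 -0.996 -0.008] appr [-0.014  0.007 -1.   ] grip 0.293 j [ 0.8   0.48 -0.48  1.64  0.24  1.09 -1.24]
shift [0.0386 0.0071 0.0031]
  twist [-0.   -0.48  0.77]
  twist [179.99   1.21   0.75]
t 14.53 pos [ 0.5729 -0.2838  0.0342] jaw [ 0.087 -0.996 -0.005] appr [-0.009  0.005 -1.   ] grip 0.294 j [ 0.8   0.48 -0.48  1.64  0.24  1.1  -1.24]
shift [0.0432 0.0044 0.0018]
  twist [ 0.01 -0.31  0.5 ]
  twist [-179.99   -0.78   -0.49]
```

View pics/w12.png

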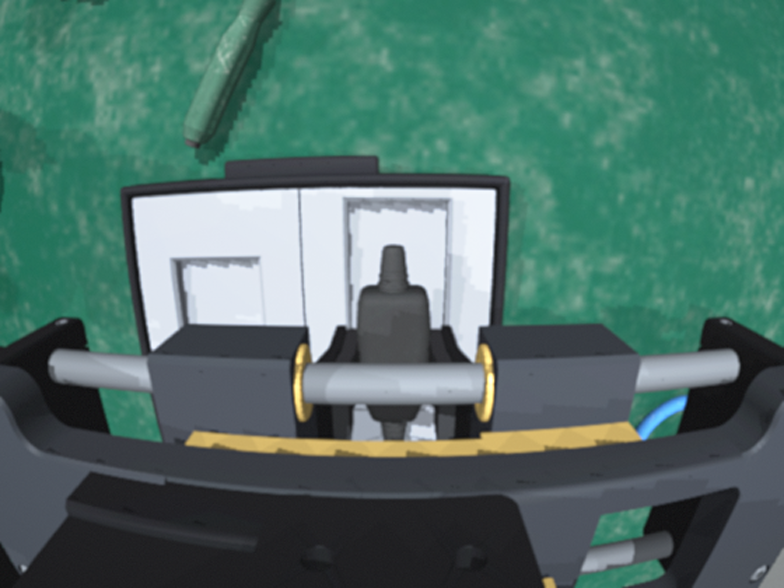

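```bash
python3 -m creep '[{"linear":[0,0,0],"twist":[0,0,0],"fingers":0.7},{"linear":[0,0,0],"twist":[0,0,0],"fingers":0.7},{"linear":[0.01,0,0],"twist":[0,0,0],"fingers":0.7},{"linear":[0.02,0,0],"twist":[0,0,0],"fingers":0.7},{"linear":[0.03,0,0],"twist":[0,0,0],"fingers":0.7},{"linear":[0.03,0,0],"twist":[0,0,0],"fingers":0.7},{"linear":[0.03,0,0],"twist":[0,0,0],"fingers":0.7}]' 25
python3 - <<'E'
from look import *
to([.577,-.285,-0.009],-85)
E
```

```text
time: 15.12
position: [0.576, -0.2848, 0.0078]
tool_rot: [1.144, 1.251, -1.145]
ft_force: [-0.2, 0.5, -0.7]
grip_width: 0.299
t 15.12 pos [ 0.576  -0.2848  0.0078] jaw [ 0.088 -0.996 -0.001] appr [-0.002  0.001 -1.   ] grip 0.299 j [ 0.79  0.51 -0.47  1.65  0.26  1.04 -1.25]
shift [0.0168 0.001  0.0003]
  twist [ 0.02 -0.06  0.11]
  twist [-1.7998e+02 -1.7000e-01 -9.0000e-02]
```

```bash
python3 -m creep '[{"linear":[0.008,0.001,0],"twist":[0,0,0],"fingers":0.7},{"linear":[0.012,0.001,0],"twist":[0,0,0],"fingers":0.7},{"linear":[0.015,0.001,0],"twist":[0,0,0],"fingers":0.7},{"linear":[0.015,0.001,0],"twist":[0,0,0],"fingers":0.7},{"linear":[0.015,0.001,0],"twist":[0,0,0],"fingers":0.7}]' 25
python3 - <<'E'
from look import *
to([.577,-.285,-0.009],-85); print(readout.get_state()["ft_force"])
E
```

```text
time: 15.53
position: [0.5779, -0.2844, -0.0064]
tool_rot: [1.144, 1.25, -1.144]
ft_force: [-0.1, 1.4, -0.3]
grip_width: 0.299
t 15.53 pos [ 0.5779 -0.2844 -0.0064] jaw [ 0.088 -0.996 -0.001] appr [-0.001  0.001 -1.   ] grip 0.299 j [ 0.78  0.53 -0.47  1.66  0.27  1.02 -1.26]
shift [ 0.0026 -0.0009  0.0006]
  twist [ 0.04 -0.05  0.03]
  twist [-1.7996e+02 -4.0000e-02 -7.0000e-02]
[-0.14943053  1.36440679 -0.32124448]
```

Now I lower another 2 mm, open partway, then rise.

```bash
python3 -m creep '[{"linear":[0.002,0,0],"twist":[0,0,0],"fingers":0.7},{"linear":[0.002,0,0],"twist":[0,0,0],"fingers":0.1},{"linear":[0.002,0,0],"twist":[0,0,0],"fingers":0.1},{"linear":[0.002,0,0],"twist":[0,0,0],"fingers":0.1},{"linear":[0.002,0,0],"twist":[0,0,0],"fingers":0.1},{"linear":[0.002,0,0],"twist":[0,0,0],"fingers":0.1},{"linear":[-0.01,0,0],"twist":[0,0,0],"fingers":0.1},{"linear":[-0.04,0,0],"twist":[0,0,0],"fingers":0.1}]' 25
python3 -m creep '[{"linear":[-0.04,0,0],"twist":[0,0,0],"fingers":-0.5},{"linear":[-0.08,0,0],"twist":[0,0,0],"fingers":-0.5},{"linear":[-0.12,0,0],"twist":[0,0,0],"fingers":-0.5},{"linear":[-0.16,0,0],"twist":[0,0,0],"fingers":-0.5},{"linear":[-0.16,0.01,0],"twist":[0,0,0],"fingers":-0.5}]' 25
python3 - <<'E'
from look import *
look("w13.png",labels=["coupler_center"],box=(.5,.65,-.35,-.24),zt=.0175)
to([.543,.346,.2],60)
E
```

```text
time: 16.2
position: [0.574, -0.2853, 0.0298]
tool_rot: [1.143, 1.257, -1.15]
ft_force: [-0.9, -0.1, -0.5]
grip_width: 0.416
time: 16.62
position: [0.5911, -0.2888, 0.2053]
tool_rot: [1.145, 1.23, -1.143]
ft_force: [2.1, -0.4, 1.0]
grip_width: 0.712
835 px 273 191 [ 0.5816 -0.2809  0.0192] zmax 0.0206 rect [ 580.5 -280.8] [49.6 25.1] 4.9 [90 92 95]
coupler_center [([0.5793, -0.2847, 0.0132], 0.85)]
t 16.72 pos [ 0.5899 -0.286   0.1974] jaw [ 0.087 -0.996  0.005] appr [ 0.006 -0.004 -1.   ] grip 0.736 j [ 0.8   0.37 -0.51  1.44  0.19  1.37 -1.2 ]
shift [-0.0056  0.008  -0.6336]
  twist [-145.03    0.5     0.24]
  twist [34.97  0.18 -0.38]
```

View pics/w13.png

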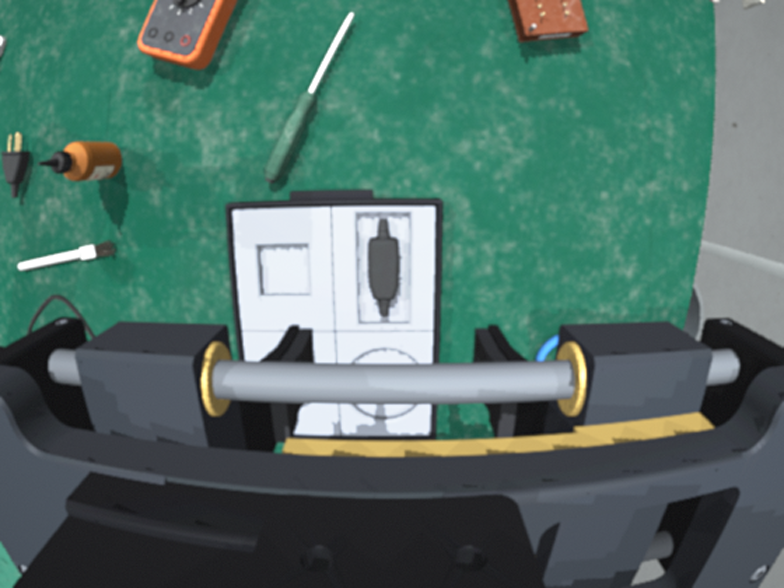

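The coupler lies in the long pocket at px (383,268), centre within about 3 mm. Next is the film tape.

```bash
python3 -m creep '[{"linear":[-0.005,0.005,-0.34],"twist":[0,0,0],"fingers":-1},{"linear":[-0.005,0.005,-0.34],"twist":[0,0,0],"fingers":-1},{"linear":[-0.005,0.005,-0.34],"twist":[0,0,0],"fingers":-1},{"linear":[-0.005,0.005,-0.34],"twist":[0,0,0],"fingers":-1},{"linear":[-0.005,0.005,-0.34],"twist":[0,0,0],"fingers":-1},{"linear":[-0.005,0.005,-0.34],"twist":[0,0,0],"fingers":-1},{"linear":[-0.005,0.005,-0.34],"twist":[0,0,0],"fingers":-1},{"linear":[-0.005,0.005,-0.34],"twist":[0,0,0],"fingers":-1}]' 25
python3 - <<'E'
from look import *
to([.543,.346,.15],-85)
E
```

```text
time: 17.38
position: [0.5624, 0.0485, 0.1976]
tool_rot: [1.143, 1.249, -1.148]
ft_force: [1.1, 0.5, -0.9]
grip_width: 0.996
t 17.38 pos [0.5624 0.0485 0.1976] jaw [ 0.086 -0.996  0.002] appr [-0.002 -0.002 -1.   ] grip 0.996 j [ 0.49  0.2  -0.7   1.65  0.14  1.34 -1.72]
shift [ 0.047   0.0064 -0.2982]
  twist [-0.06  0.11  0.11]
  twist [ 1.7994e+02  1.7000e-01 -1.7000e-01]
```

```bash
python3 -m creep '[{"linear":[0,0.006,-0.298],"twist":[0,0,0],"fingers":-1},{"linear":[0,0.006,-0.298],"twist":[0,0,0],"fingers":-1},{"linear":[0,0.006,-0.298],"twist":[0,0,0],"fingers":-1},{"linear":[0,0.006,-0.298],"twist":[0,0,0],"fingers":-1},{"linear":[0,0.006,-0.298],"twist":[0,0,0],"fingers":-1},{"linear":[0,0.006,-0.298],"twist":[0,0,0],"fingers":-1},{"linear":[0.04,0.006,-0.298],"twist":[0,0,0],"fingers":-1},{"linear":[0.08,0.006,-0.298],"twist":[0,0,0],"fingers":-1}]' 25
python3 -m creep '[{"linear":[0.02,0,0],"twist":[0,0,0],"fingers":-1},{"linear":[0.02,0,0],"twist":[0,0,0],"fingers":-1},{"linear":[0.02,0,0],"twist":[0,0,0],"fingers":-1},{"linear":[0.02,0,0],"twist":[0,0,0],"fingers":-1}]' 25
python3 - <<'E'
from look import *
to([.543,.346,-0.016],-85)
look("w14.png",labels=["film_tape_center"],box=(.45,.7,.24,.4))
E
```

```text
time: 18.05
position: [0.5434, 0.3492, 0.1345]
tool_rot: [1.147, 1.253, -1.133]
ft_force: [0.4, 0.3, 0.3]
grip_width: 1.0
time: 18.38
position: [0.5451, 0.3406, 0.1131]
tool_rot: [1.146, 1.247, -1.145]
ft_force: [0.7, -0.1, 1.1]
grip_width: 1.0
t 18.38 pos [0.5451 0.3406 0.1131] jaw [ 0.086 -0.996  0.   ] appr [ 0.001 -0.    -1.   ] grip 1.0 j [-0.    0.47 -0.79  1.56  0.35  1.25 -2.33]
shift [ 0.1291 -0.0018 -0.0056]
  twist [-0.08  0.02 -0.08]
  twist [ 1.7992e+02 -1.2000e-01 -3.0000e-02]
695 px 378 71 [0.6656 0.2678 0.0238] zmax 0.04 rect [666.7 265.2] [27.2 22.2] 37.8 [198 200 199]
692 px 283 87 [0.642  0.347  0.0243] zmax 0.0402 rect [644.3 347.8] [28.2 24.6] 18.4 [156  90 199]
2233 px 270 198 [0.5445 0.3503 0.0152] zmax 0.0168 rect [543.6 350.3] [56.9 58. ] 85.2 [253 228 145]
581 px 188 244 [0.55   0.3877 0.1468] zmax 0.1594 rect [547.6 386. ] [17.1  7.4] 38.9 [59 59 60]
597 px 372 244 [0.5577 0.2952 0.1466] zmax 0.1592 rect [554.9 296.2] [ 7.6 17.3] 62.5 [40 45 46]
140 px 246 291 [0.4541 0.3657 0.0235] zmax 0.025 rect [454.  363.9] [ 7.5 28. ] 7.3 [248 243 210]
250 px 313 293 [0.4565 0.3018 0.0232] zmax 0.025 rect [456.6 303.8] [30.8 12.8] 89.1 [250 249 238]
film_tape_center [([0.5455, 0.3507, 0.0065], 0.81)]
```

View pics/w14.png

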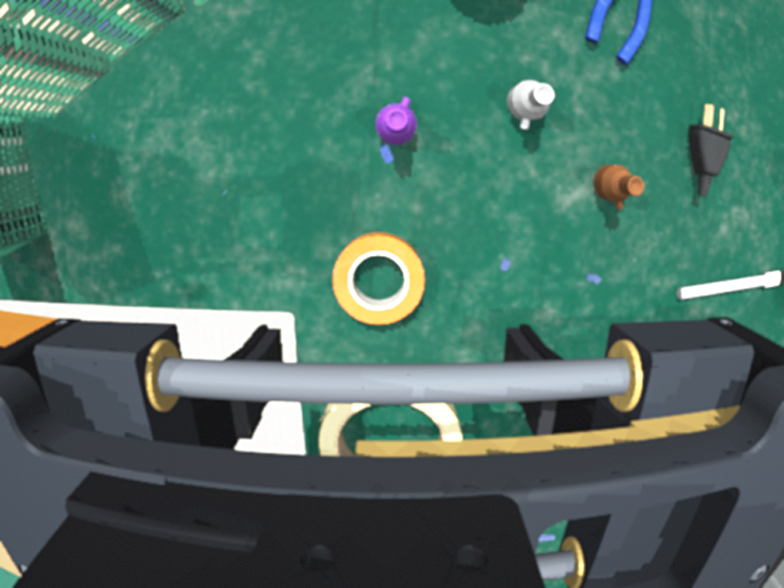

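The tape ring is at px (378,279), slightly left of the jaw centre (393), and the masking roll stays well clear behind the gripper. I correct and descend.

```bash
python3 -m creep '[{"linear":[0.02,-0.002,-0.0085],"twist":[0,0,0],"fingers":-1},{"linear":[0.05,-0.002,-0.0085],"twist":[0,0,0],"fingers":-1},{"linear":[0.08,-0.002,-0.0085],"twist":[0,0,0],"fingers":-1},{"linear":[0.09,-0.002,-0.0085],"twist":[0,0,0],"fingers":-1},{"linear":[0.09,-0.002,-0.0085],"twist":[0,0,0],"fingers":-1},{"linear":[0.09,-0.002,-0.0085],"twist":[0,0,0],"fingers":-1},{"linear":[0.09,-0.002,-0.0085],"twist":[0,0,0],"fingers":-1}]' 25
python3 - <<'E'
from look import *
to([.5435,.349,-0.016],-85)
look("w15.png",labels=["film_tape_center"],box=(.45,.7,.24,.4))
E
```

```text
time: 19.07
position: [0.5427, 0.3508, 0.0247]
tool_rot: [1.148, 1.248, -1.142]
ft_force: [-0.0, 0.7, 0.3]
grip_width: 0.999
t 19.07 pos [0.5427 0.3508 0.0247] jaw [ 0.087 -0.996 -0.002] appr [ 0.003  0.002 -1.   ] grip 0.999 j [-0.05  0.56 -0.75  1.63  0.42  1.11 -2.39]
shift [0.0407 0.0005 0.0019]
  twist [-0.02 -0.09 -0.19]
  twist [ 1.7998e+02 -3.0000e-01  1.4000e-01]
1404 px 435 52 [0.6649 0.2682 0.0233] zmax 0.0391 rect [664.9 266.3] [27.9 19.2] 31.7 [193 195 194]
1436 px 301 71 [0.64   0.3478 0.0244] zmax 0.0393 rect [642.6 346.2] [24.7 27.6] 36.9 [157  89 196]
59335 px 365 313 [0.5629 0.3275 0.1323] zmax 0.158 rect [543.  327.6] [ 76.7 144.3] 7.9 [102 103 100]
film_tape_center []
```

View pics/w15.png

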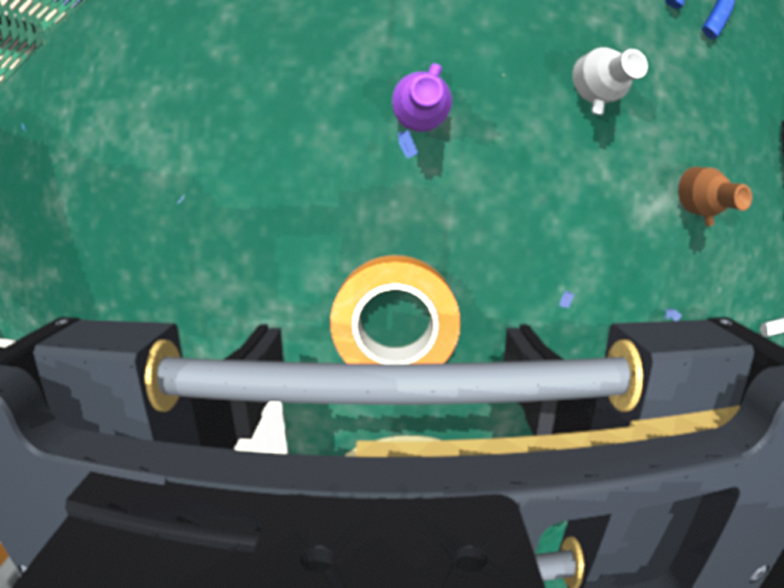

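```bash
python3 -m creep '[{"linear":[0.01,0,0.001],"twist":[0,0,0],"fingers":-1},{"linear":[0.025,0,0.001],"twist":[0,0,0],"fingers":-1},{"linear":[0.037,0,0.001],"twist":[0,0,0],"fingers":-1},{"linear":[0.041,0,0.001],"twist":[0,0,0],"fingers":-1},{"linear":[0.041,0,0.001],"twist":[0,0,0],"fingers":0.0},{"linear":[0.041,0,0.001],"twist":[0,0,0],"fingers":0.0},{"linear":[0.041,0,0.001],"twist":[0,0,0],"fingers":0.0}]' 25
python3 -m creep '[{"linear":[0,0,0],"twist":[0,0,0],"fingers":0},{"linear":[0,0,0],"twist":[0,0,0],"fingers":0},{"linear":[0,0,0],"twist":[0,0,0],"fingers":0},{"linear":[0,0,0],"twist":[0,0,0],"fingers":0},{"linear":[0,0,0],"twist":[0,0,0],"fingers":0},{"linear":[0,0,0],"twist":[0,0,0],"fingers":0}]' 25
python3 - <<'E'
from look import *
to([.5435,.349,-0.016],-85)
E
```

```text
time: 19.75
position: [0.5406, 0.3486, -0.02]
tool_rot: [1.143, 1.25, -1.146]
ft_force: [0.0, 0.1, -0.0]
grip_width: 0.853
time: 20.25
position: [0.5411, 0.3487, -0.0189]
tool_rot: [1.144, 1.249, -1.145]
ft_force: [0.0, -0.1, -1.0]
grip_width: 0.66
t 20.25 pos [ 0.5411  0.3487 -0.0189] jaw [ 0.087 -0.996  0.   ] appr [-0. -0. -1.] grip 0.66 j [-0.07  0.61 -0.72  1.66  0.45  1.04 -2.41]
shift [-0.0029  0.0024 -0.    ]
  twist [0.02 0.01 0.01]
  twist [-1.7998e+02 -2.0000e-02  2.0000e-02]
```

```bash
python3 -m creep '[{"linear":[0,0,0],"twist":[0,0,0],"fingers":0.2},{"linear":[0,0,0],"twist":[0,0,0],"fingers":0.2},{"linear":[-0.005,0,0],"twist":[0,0,0],"fingers":0.2},{"linear":[-0.02,0,0],"twist":[0,0,0],"fingers":0.2},{"linear":[-0.05,0,0],"twist":[0,0,0],"fingers":0.2},{"linear":[-0.09,0,0],"twist":[0,0,0],"fingers":0.2},{"linear":[-0.13,0,0],"twist":[0,0,0],"fingers":0.2},{"linear":[-0.17,0,0],"twist":[0,0,0],"fingers":0.2}]' 25
python3 - <<'E'
from look import *
to([.5435,.0,0.2],-40)
look("w16.png",box=(.45,.7,.24,.4))
E
```

```text
time: 20.92
position: [0.5408, 0.3491, 0.1544]
tool_rot: [1.145, 1.249, -1.143]
ft_force: [1.1, 0.7, -0.3]
grip_width: 0.664
t 20.92 pos [0.5408 0.3491 0.1544] jaw [ 0.088 -0.996 -0.   ] appr [ 0.001  0.001 -1.   ] grip 0.664 j [-0.01  0.44 -0.8   1.51  0.32  1.32 -2.32]
shift [-0.0458 -0.0281  0.348 ]
  twist [-4.494e+01 -1.000e-02 -5.000e-02]
  twist [ 1.3506e+02 -6.0000e-02  1.0000e-02]
24001 px 316 125 [0.6134 0.3215 0.01  ] zmax 0.0277 rect [598.8 320. ] [160.  202.4] 90.0 [ 66 136 116]
1450 px 280 244 [0.4825 0.3486 0.014 ] zmax 0.032 rect [484.7 349.8] [34.6 68. ] 12.3 [144 180 152]
```

View pics/w16.png

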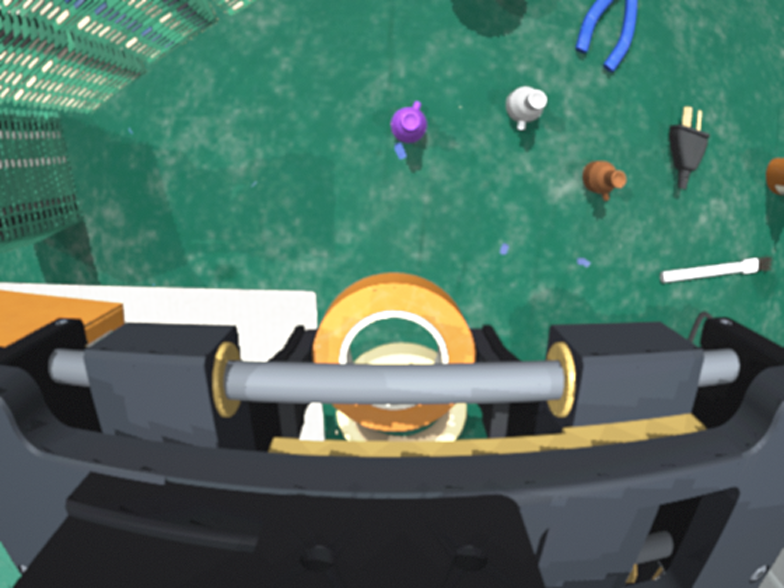

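```bash
python3 -m creep '[{"linear":[-0.04,-0.005,0.01],"twist":[0,0,0],"fingers":0.2},{"linear":[-0.045,-0.06,0.3],"twist":[-45,0,0],"fingers":0.2},{"linear":[-0.045,-0.06,0.3],"twist":[-45,0,0],"fingers":0.2},{"linear":[-0.045,-0.06,0.3],"twist":[-45,0,0],"fingers":0.2},{"linear":[-0.045,-0.06,0.3],"twist":[-45,0,0],"fingers":0.2},{"linear":[-0.045,-0.06,0.3],"twist":[-45,0,0],"fingers":0.2},{"linear":[-0.045,-0.06,0.3],"twist":[-45,0,0],"fingers":0.2},{"linear":[-0.045,-0.06,0.3],"twist":[-45,0,0],"fingers":0.2}]' 25
python3 - <<'E'
from look import *
to([.4696,-.2934,0.2],-40)
E
```

```text
time: 21.63
position: [0.5122, 0.0859, 0.1967]
tool_rot: [0.564, 1.494, -0.564]
ft_force: [-0.1, 0.6, -0.4]
grip_width: 0.661
t 21.63 pos [0.5122 0.0859 0.1967] jaw [ 0.751 -0.66   0.002] appr [ 0.002 -0.001 -1.   ] grip 0.661 j [ 0.61  0.1  -0.87  1.76  0.08  1.32 -1.  ]
shift [-0.0029 -0.313   0.2185]
  twist [-1.32  0.11 -0.01]
  twist [ 1.7868e+02 -2.0000e-02 -1.6000e-01]
```

```bash
python3 -m creep '[{"linear":[-0.003,-0.27,0.189],"twist":[-1.3,0,0],"fingers":0.2},{"linear":[-0.003,-0.27,0.189],"twist":[-1.3,0,0],"fingers":0.2},{"linear":[-0.003,-0.27,0.189],"twist":[-1.3,0,0],"fingers":0.2},{"linear":[-0.003,-0.27,0.189],"twist":[-1.3,0,0],"fingers":0.2},{"linear":[-0.003,-0.27,0.189],"twist":[-1.3,0,0],"fingers":0.2},{"linear":[-0.003,-0.27,0.189],"twist":[-1.3,0,0],"fingers":0.2},{"linear":[-0.003,-0.27,0.189],"twist":[-1.3,0,0],"fingers":0.2},{"linear":[-0.003,-0.27,0.189],"twist":[-1.3,0,0],"fingers":0.2}]' 25
python3 -m creep '[{"linear":[0,-0.037,0.026],"twist":[0,0,0],"fingers":0.2},{"linear":[0,-0.037,0.026],"twist":[0,0,0],"fingers":0.2},{"linear":[0,-0.037,0.026],"twist":[0,0,0],"fingers":0.2},{"linear":[0,-0.037,0.026],"twist":[0,0,0],"fingers":0.2}]' 25
python3 - <<'E'
from pk import *
to([.4696,-.2934,0.2],-40)
pk(("wrist",))
im,d,W=cloud("wrist"); save(im,"w17.png",None,1.4)
to([.4696,-.2934,0.06],-40)
E
```

```text
time: 22.3
position: [0.4738, -0.2425, 0.2001]
tool_rot: [0.55, 1.498, -0.552]
ft_force: [0.6, -0.0, -0.0]
grip_width: 0.657
time: 22.63
position: [0.4706, -0.2844, 0.1993]
tool_rot: [0.551, 1.499, -0.55]
ft_force: [0.5, 1.2, -0.3]
grip_width: 0.659
t 22.63 pos [ 0.4706 -0.2844  0.1993] jaw [ 0.762 -0.647  0.   ] appr [ 0.001  0.    -1.   ] grip 0.659 j [ 1.    0.14 -0.55  1.69  0.08  1.33 -0.27]
shift [-0.0007 -0.0075  0.005 ]
  twist [-0.33  0.02 -0.04]
  twist [ 1.7967e+02 -7.0000e-02 -3.0000e-02]
wrist noz 1433 top 0.0146 fl 0.0048 [ 0.5707 -0.1969] [ 570.6 -196.8] [44.2 44.5] 6.0
wrist coup 2784 top 0.0231 fl 0.0136 [ 0.577  -0.2826] [ 577. -283.] [ 76.  103.9] 89.9
wrist tape 2238 top 0.0143 fl 0.0048 [ 0.4755 -0.2861] [ 475.8 -285.7] [54.7 74.1] 46.0
wrist bot 1509 top 0.0146 fl 0.0048 [ 0.462  -0.2066] [ 462.3 -206.6] [50.1 50.5] 3.8
t 22.73 pos [ 0.4711 -0.2831  0.1993] jaw [ 0.764 -0.645  0.001] appr [ 0.001 -0.    -1.   ] grip 0.663 j [ 1.    0.14 -0.55  1.69  0.08  1.33 -0.27]
shift [ 0.1393 -0.0089  0.0054]
  twist [-0.16  0.03 -0.02]
  twist [ 1.7984e+02 -3.0000e-02 -5.0000e-02]
```

View pics/w17.png

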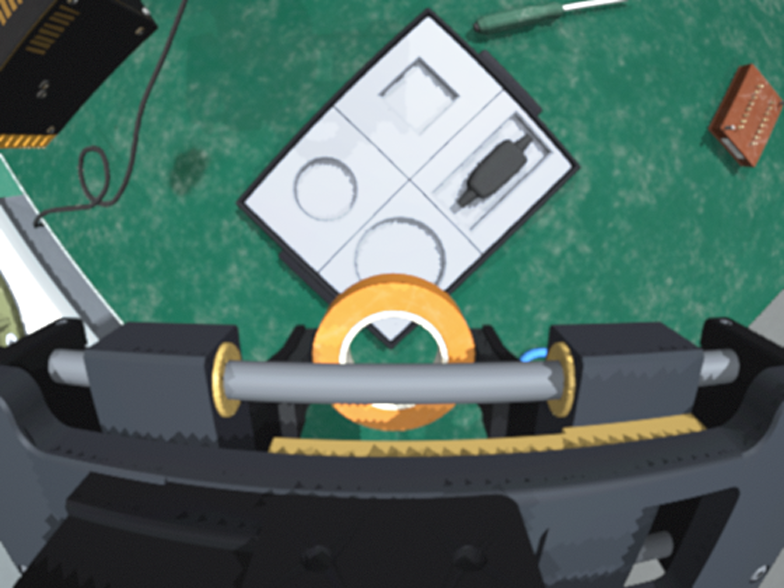

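```bash
python3 -m creep '[{"linear":[0.02,-0.01,0.006],"twist":[0,0,0],"fingers":0.2},{"linear":[0.06,-0.01,0.006],"twist":[0,0,0],"fingers":0.2},{"linear":[0.1,-0.01,0.006],"twist":[0,0,0],"fingers":0.2},{"linear":[0.14,-0.01,0.006],"twist":[0,0,0],"fingers":0.2},{"linear":[0.16,-0.01,0.006],"twist":[0,0,0],"fingers":0.2},{"linear":[0.16,-0.01,0.006],"twist":[0,0,0],"fingers":0.2},{"linear":[0.16,-0.01,0.006],"twist":[0,0,0],"fingers":0.2},{"linear":[0.16,-0.01,0.006],"twist":[0,0,0],"fingers":0.2}]' 25
python3 -m creep '[{"linear":[0,0,0],"twist":[0,0,0],"fingers":0.2},{"linear":[0,0,0],"twist":[0,0,0],"fingers":0.2},{"linear":[0,0,0],"twist":[0,0,0],"fingers":0.2},{"linear":[0,0,0],"twist":[0,0,0],"fingers":0.2}]' 25
python3 - <<'E'
from look import *
to([.468,-.294,-0.011],-40)
im,d,W=cloud("wrist"); save(im,"w18.png",None,1.4)
E
```

```text
time: 23.4
position: [0.4703, -0.2965, 0.0409]
tool_rot: [0.549, 1.497, -0.55]
ft_force: [1.1, -0.2, 0.1]
grip_width: 0.657
time: 23.73
position: [0.4689, -0.2971, 0.0397]
tool_rot: [0.55, 1.498, -0.552]
ft_force: [-0.9, 0.4, -0.9]
grip_width: 0.657
t 23.73 pos [ 0.4689 -0.2971  0.0397] jaw [ 0.762 -0.647  0.002] appr [ 0.001 -0.001 -1.   ] grip 0.657 j [ 0.98  0.3  -0.53  1.86  0.18  1.03 -0.33]
shift [ 0.0507  0.0018 -0.0028]
  twist [-0.34  0.1   0.02]
  twist [ 1.7966e+02  3.0000e-02 -1.6000e-01]
```

View pics/w18.png

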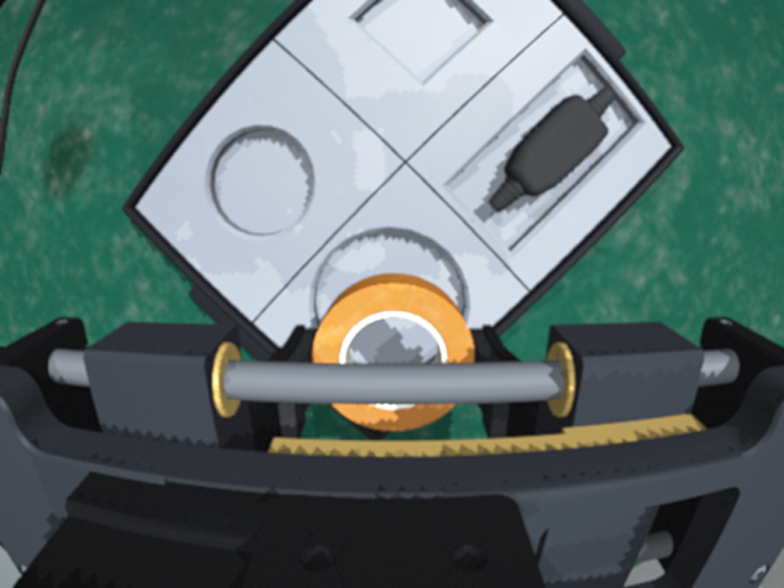

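```bash
python3 -m creep '[{"linear":[0.01,0.002,-0.003],"twist":[0,0,0],"fingers":0.2},{"linear":[0.025,0.002,-0.003],"twist":[0,0,0],"fingers":0.2},{"linear":[0.038,0.002,-0.003],"twist":[0,0,0],"fingers":0.2},{"linear":[0.046,0.002,-0.003],"twist":[0,0,0],"fingers":0.2},{"linear":[0.046,0.002,-0.003],"twist":[0,0,0],"fingers":0.2},{"linear":[0.046,0.002,-0.003],"twist":[0,0,0],"fingers":0.2},{"linear":[0.046,0.002,-0.003],"twist":[0,0,0],"fingers":0.2}]' 25
python3 - <<'E'
from look import *
to([.468,-.294,-0.011],-40)
E
```

```text
time: 24.37
position: [0.4664, -0.2925, -0.0058]
tool_rot: [0.551, 1.503, -0.552]
ft_force: [-5.6, 3.3, 18.9]
grip_width: 0.66
t 24.37 pos [ 0.4664 -0.2925 -0.0058] jaw [ 0.762 -0.647 -0.003] appr [-0.004  0.001 -1.   ] grip 0.66 j [ 0.96  0.36 -0.51  1.89  0.22  0.94 -0.36]
shift [ 0.0052 -0.0001  0.0022]
  twist [-0.33 -0.18  0.1 ]
  twist [1.7967e+02 1.6000e-01 2.8000e-01]
```

```bash
python3 - <<'E'
from look import *
im,d,W=cloud("wrist"); save(im,"w19.png",None,1.4)
im,d,W=cloud("scene"); save(im,"s19.png",(250,140,390,230),5)
im,d,W=cloud("top"); save(im,"t19.png",(310,140,430,270),5)
E
```

```text
(no output)
```

View pics/w19.png

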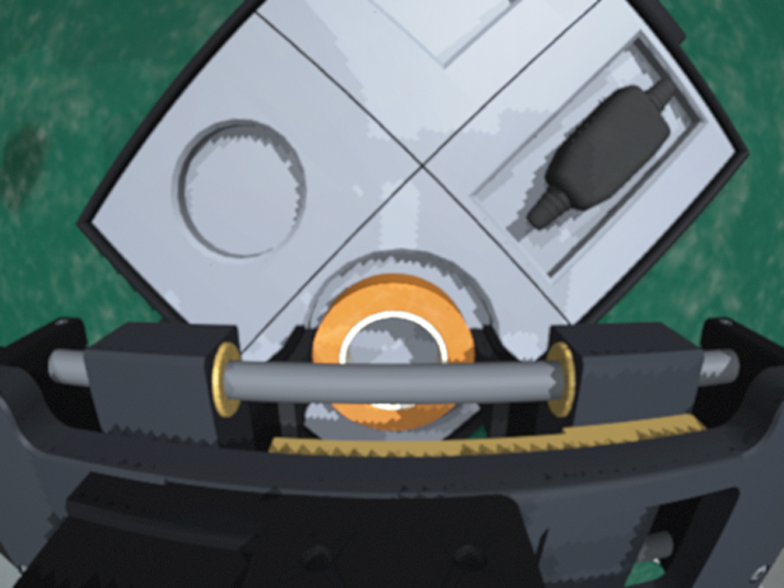

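View pics/s19.png

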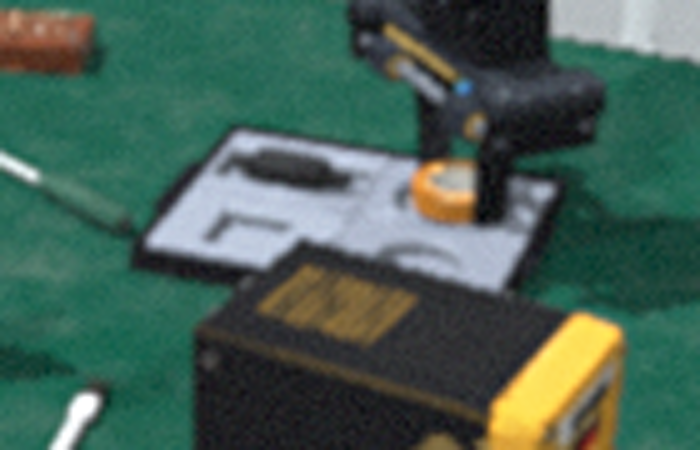

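```bash
python3 - <<'E'
from look import *
im,d,W=cloud("wrist")
o=(im[...,0].astype(int)-im[...,2]>60)&(W[...,2]<.06)&(im[...,0]>120)&(np.abs(W[...,0]-.469)<.06)&(np.abs(W[...,1]+.293)<.06)
P=W[o]; print(len(P),np.percentile(P[:,2],[5,50,95]))
T=P[P[:,2]>np.percentile(P[:,2],50)-.003]
(c,r)=cv2.minEnclosingCircle(T[:,:2].astype(np.float32)*1000); print("tape",c,r, T[:,2].mean())
A=np.c_[T[:,:2],np.ones(len(T))]; co,*_=np.linalg.lstsq(A,T[:,2],rcond=None); print("tilt",co)
# insert top and finger tip heights
near=(np.abs(W[...,0]-.469)<.06)&(np.abs(W[...,1]+.293)<.06)&(W[...,2]<.03)&~o
z=W[...,2]; print("top",np.percentile(z[near],[5,50,95]))
k=near&(z<.009)&(z>0); Q=W[k]; (c,r)=cv2.minEnclosingCircle(Q[:,:2].astype(np.float32)*1000); print("pocket",c,r,len(Q))
# fit circle to boundary
hull=cv2.convexHull(Q[:,:2].astype(np.float32)*1000)[:,0]; A=np.c_[2*hull,np.ones(len(hull))]; s,*_=np.linalg.lstsq(A,(hull**2).sum(1),rcond=None); print("fit",s[:2],np.sqrt(s[2]+s[:2]@s[:2]))
ks=(im.max(2)<70)&(z<.09)&(np.hypot(W[...,0]-.469,W[...,1]+.293)<.06)
print("dark low z", np.percentile(z[ks],[0,1,5]))
E
```

```text
4517 [0.02052938 0.02818302 0.02922296]
tape (467.9801025390625, -290.7999572753906) 29.416147232055664 0.028237426211406395
tilt [-0.00533699  0.00097953  0.03103736]
top [0.00418106 0.01351784 0.01604048]
pocket (473.9974060058594, -287.4540710449219) 70.34490966796875 4556
fit [ 476.45200575 -279.33358192] 63.64638540461451
dark low z [-0.0014279   0.01272299  0.01535991]
```

View pics/t19.png

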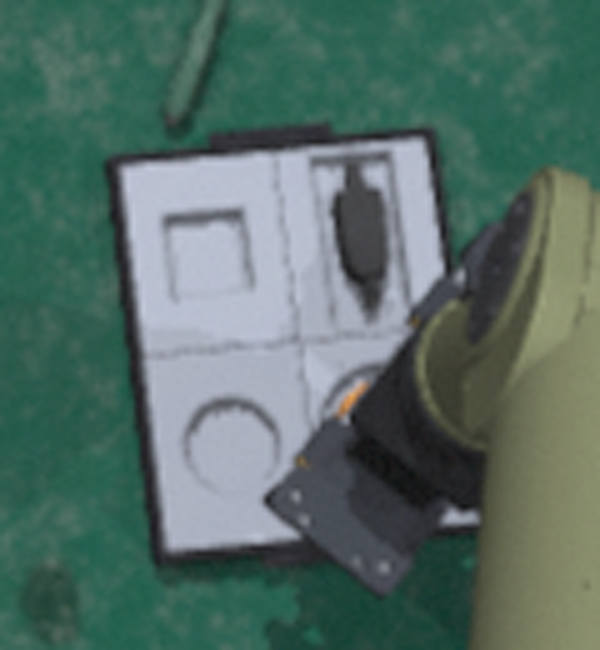

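The tape is centred within 2 mm and its bottom is already about 2 mm into the pocket. It is the fingertips that rest on the insert top (18.9 N). So tip ≈ reported z + 0.021. I back off 2 mm and release for a short drop.

```bash
python3 -m creep '[{"linear":[0.001,0.0005,0.002],"twist":[0,0,0],"fingers":0.2},{"linear":[-0.002,0,0],"twist":[0,0,0],"fingers":0.2},{"linear":[-0.002,0,0],"twist":[0,0,0],"fingers":0.2}]' 25
python3 -m creep '[{"linear":[0,0,0],"twist":[0,0,0],"fingers":-0.5},{"linear":[0,0,0],"twist":[0,0,0],"fingers":-0.5},{"linear":[0,0,0],"twist":[0,0,0],"fingers":-0.5},{"linear":[0,0,0],"twist":[0,0,0],"fingers":-0.5},{"linear":[0,0,0],"twist":[0,0,0],"fingers":-0.5},{"linear":[0,0,0],"twist":[0,0,0],"fingers":-0.5}]' 25
cat > tp.py <<'E'
from look import *
def tp(name):
    im,d,W=cloud("wrist"); save(im,name,None,1.4)
    o=(im[...,0].astype(int)-im[...,2]>60)&(W[...,2]<.06)&(im[...,0]>120)&(np.abs(W[...,0]-.469)<.06)&(np.abs(W[...,1]+.293)<.06)
    P=W[o]; print(len(P),np.percentile(P[:,2],[5,50,95]))
    T=P[P[:,2]>np.percentile(P[:,2],50)-.003]
    (c,r)=cv2.minEnclosingCircle(T[:,:2].astype(np.float32)*1000); print("tape",c,r, T[:,2].mean())
    A=np.c_[T[:,:2],np.ones(len(T))]; co,*_=np.linalg.lstsq(A,T[:,2],rcond=None); print("tilt",co)
    to([.469,-.293,.2],-85)
E
python3 - <<'E'
from tp import *
tp("w20.png")
E
```

```text
time: 24.82
position: [0.4673, -0.2931, -0.0052]
tool_rot: [0.55, 1.5, -0.551]
ft_force: [-0.2, 0.3, -0.7]
grip_width: 0.657
time: 25.32
position: [0.4679, -0.2935, -0.0051]
tool_rot: [0.55, 1.499, -0.551]
ft_force: [2.7, -1.3, 3.3]
grip_width: 0.747
3882 [0.01268669 0.02060126 0.0216861 ]
tape (468.982177734375, -291.6564636230469) 29.215396881103516 0.02067099050909092
tilt [-0.00216489 -0.00147013  0.02128144]
t 25.37 pos [ 0.4677 -0.2935 -0.0052] jaw [ 0.762 -0.647  0.001] appr [ 0.001 -0.001 -1.   ] grip 0.748 j [ 0.96  0.36 -0.51  1.89  0.22  0.94 -0.36]
shift [-0.2052  0.0012  0.0008]
  twist [ 4.466e+01  5.000e-02 -1.000e-02]
  twist [-1.3534e+02  2.0000e-02  6.0000e-02]
```

The tape rests flat in its pocket: top at z 0.0207, about 2 mm off centre, no tilt. I rise and go for the grey nozzle.

```bash
python3 -m creep '[{"linear":[-0.01,0,0],"twist":[0,0,0],"fingers":-0.5},{"linear":[-0.03,0,0],"twist":[0,0,0],"fingers":-0.5},{"linear":[-0.07,0,0],"twist":[0,0,0],"fingers":-0.5},{"linear":[-0.11,0,0],"twist":[0,0,0],"fingers":-0.5},{"linear":[-0.15,0,0],"twist":[0,0,0],"fingers":-0.5},{"linear":[-0.19,0,0],"twist":[0,0,0],"fingers":-0.5},{"linear":[-0.2,0,0],"twist":[0,0,0],"fingers":-0.5},{"linear":[-0.2,0.02,0],"twist":[0,0,0],"fingers":-0.5}]' 25
python3 - <<'E'
from tp import *
tp("w21.png")
to([.664,.264,.2],-90)
E
```

```text
time: 26.03
position: [0.4791, -0.2823, 0.1987]
tool_rot: [0.552, 1.494, -0.559]
ft_force: [-0.1, -0.4, -1.0]
grip_width: 0.747
1120 [0.01537744 0.01855681 0.0198252 ]
tape (472.4776306152344, -283.06781005859375) 29.11992073059082 0.01859707599028736
tilt [0.00213722 0.00463051 0.01889318]
t 26.08 pos [ 0.4826 -0.2749  0.1966] jaw [ 0.763 -0.646  0.002] appr [ 0.003  0.    -1.   ] grip 0.751 j [ 0.99  0.16 -0.57  1.68  0.09  1.32 -0.3 ]
shift [-0.0034 -0.0226  0.0013]
  twist [44.74  0.06 -0.15]
  twist [-1.3526e+02  1.9000e-01  8.0000e-02]
t 26.08 pos [ 0.4826 -0.2749  0.1966] jaw [ 0.763 -0.646  0.002] appr [ 0.003  0.    -1.   ] grip 0.751 j [ 0.99  0.16 -0.57  1.68  0.09  1.32 -0.3 ]
shift [-0.0027  0.5285 -0.2098]
  twist [49.74  0.06 -0.16]
  twist [-1.3026e+02  1.9000e-01  7.0000e-02]
```

View pics/w21.png

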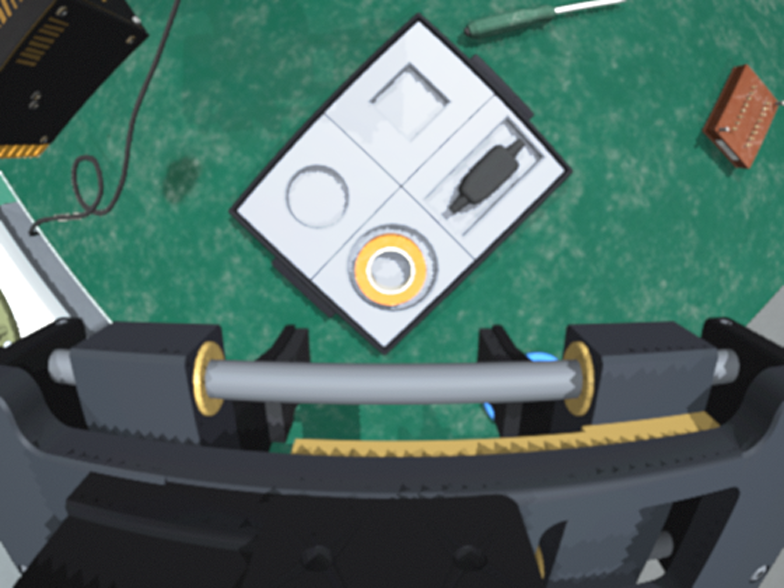

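The tape sits in its pocket at px (390,270). On to the nozzle.

```bash
python3 -m creep '[{"linear":[-0.003,0.3,-0.12],"twist":[50,0,0],"fingers":-0.5},{"linear":[-0.003,0.3,-0.12],"twist":[50,0,0],"fingers":-0.5},{"linear":[-0.003,0.3,-0.12],"twist":[50,0,0],"fingers":-0.5},{"linear":[-0.003,0.3,-0.12],"twist":[50,0,0],"fingers":-0.5},{"linear":[-0.003,0.3,-0.12],"twist":[50,0,0],"fingers":-0.5},{"linear":[-0.003,0.3,-0.12],"twist":[50,0,0],"fingers":-0.5},{"linear":[-0.003,0.3,-0.12],"twist":[50,0,0],"fingers":-0.5},{"linear":[-0.003,0.3,-0.12],"twist":[50,0,0],"fingers":-0.5}]' 25
python3 - <<'E'
from look import *
to([.664,.264,.15],-90)
E
```

```text
time: 26.75
position: [0.5752, 0.0094, 0.1961]
tool_rot: [1.215, 1.206, -1.222]
ft_force: [0.0, -0.1, 0.5]
grip_width: 0.754
t 26.75 pos [0.5752 0.0094 0.1961] jaw [-0.012 -1.     0.001] appr [-0.004 -0.001 -1.   ] grip 0.754 j [ 0.54  0.23 -0.7   1.63  0.15  1.34 -1.76]
shift [ 0.0454  0.0859 -0.2557]
  twist [-0.69  0.06  0.23]
  twist [ 1.7931e+02  3.6000e-01 -1.0000e-01]
```

```bash
python3 -m creep '[{"linear":[0,0.086,-0.256],"twist":[-0.7,0,0],"fingers":-0.5},{"linear":[0,0.086,-0.256],"twist":[-0.7,0,0],"fingers":-0.5},{"linear":[0,0.086,-0.256],"twist":[-0.7,0,0],"fingers":-0.5},{"linear":[0,0.086,-0.256],"twist":[-0.7,0,0],"fingers":-0.5},{"linear":[0,0.086,-0.256],"twist":[-0.7,0,0],"fingers":-0.5},{"linear":[0,0.086,-0.256],"twist":[-0.7,0,0],"fingers":-0.5},{"linear":[0.04,0.086,-0.256],"twist":[-0.7,0,0],"fingers":-0.5},{"linear":[0.08,0.086,-0.256],"twist":[-0.7,0,0],"fingers":-0.5}]' 25
python3 -m creep '[{"linear":[0.0,0,0],"twist":[0,0,0],"fingers":-0.5},{"linear":[0.0,0,0],"twist":[0,0,0],"fingers":-0.5},{"linear":[0.0,0,0],"twist":[0,0,0],"fingers":-0.5},{"linear":[0.0,0,0],"twist":[0,0,0],"fingers":-0.5}]' 25
python3 - <<'E'
from look import *
to([.665,.264,-0.010],-90)
look("w22.png",labels=["nozzle_center"],box=(.55,.75,.15,.4))
E
```

```text
time: 27.42
position: [0.6632, 0.2735, 0.1193]
tool_rot: [1.204, 1.22, -1.193]
ft_force: [0.0, 0.6, -1.8]
grip_width: 0.748
time: 27.75
position: [0.6657, 0.2638, 0.1215]
tool_rot: [1.208, 1.21, -1.203]
ft_force: [-0.3, 0.1, -0.8]
grip_width: 0.754
t 27.75 pos [0.6657 0.2638 0.1215] jaw [ 0.005 -1.    -0.001] appr [ 0.003  0.001 -1.   ] grip 0.754 j [ 0.06  0.6  -0.71  1.35  0.39  1.33 -2.22]
shift [ 0.1315 -0.0011 -0.    ]
  twist [ 0.27 -0.05 -0.19]
  twist [-1.7973e+02  3.0000e-01 -7.0000e-02]
101 px 369 116 [0.7407 0.1826 0.0078] zmax 0.0087 rect [740.6 182.2] [ 8.  20.2] 71.2 [102 155 252]
113 px 330 125 [0.731  0.2191 0.0077] zmax 0.0087 rect [731.5 219. ] [ 7.4 20. ] 80.2 [ 98 150 252]
82 px 357 139 [0.7186 0.1932 0.0077] zmax 0.0089 rect [718.4 192.5] [ 7.2 16.9] 58.2 [102 154 250]
611 px 280 193 [0.6711 0.2646 0.024 ] zmax 0.0393 rect [668.2 265. ] [24.4 25.9] 44.9 [240 242 241]
622 px 193 219 [0.6462 0.3442 0.023 ] zmax 0.0393 rect [644.2 345.1] [24.1 25.5] 34.2 [175  98 218]
569 px 348 239 [0.6609 0.2204 0.1095] zmax 0.1591 rect [649.3 210.9] [65.9 24.9] 27.9 [84 68 56]
387 px 211 242 [0.674  0.2994 0.1507] zmax 0.1592 rect [670.9 297.7] [18.2  7.5] 31.6 [44 49 50]
nozzle_center [([0.6616, 0.2631, 0.0222], 0.92), ([0.6223, 0.194, 0.0177], 0.7), ([0.6462, 0.3475, 0.0181], 0.65)]
```

View pics/w22.png

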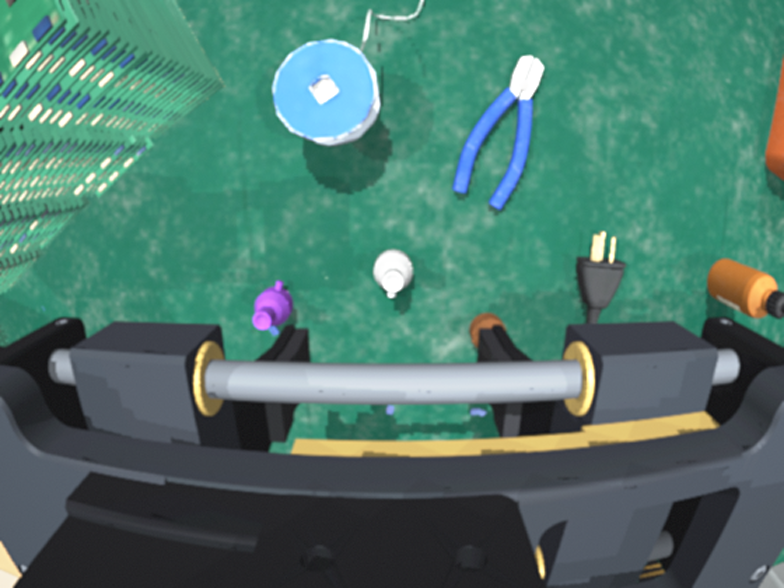

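The grey nozzle is centred laterally at px (393,270) with its stub pointing down in the image (−x), so the jaws close across it. I descend.

```bash
python3 -m creep '[{"linear":[0.02,-0.001,0],"twist":[0,0,0],"fingers":-0.5},{"linear":[0.05,-0.001,0],"twist":[0,0,0],"fingers":-0.5},{"linear":[0.08,-0.001,0],"twist":[0,0,0],"fingers":-0.5},{"linear":[0.09,-0.001,0],"twist":[0,0,0],"fingers":-0.4},{"linear":[0.09,-0.001,0],"twist":[0,0,0],"fingers":-0.2},{"linear":[0.09,-0.001,0],"twist":[0,0,0],"fingers":-0.2},{"linear":[0.09,-0.001,0],"twist":[0,0,0],"fingers":-0.2}]' 25
python3 - <<'E'
from look import *
to([.665,.264,-0.010],-90)
im,d,W=cloud("wrist"); save(im,"w23.png",None,1.4)
g=(im.min(2)>90)&(np.ptp(im.astype(int),axis=2)<30)&(np.hypot(W[...,0]-.665,W[...,1]-.264)<.025)
P=W[g]; print(len(P)); 
for a,b in ((.035,.045),(.015,.025),(.005,.015)):
  Q=P[(P[:,2]>a)&(P[:,2]<b)]; print(a,len(Q),Q.min(0),Q.max(0)) if len(Q) else 0
im,d,W=cloud("scene"); save(im,"s23.png",(140,200,240,275),7)
E
```

```text
time: 28.43
position: [0.6647, 0.2653, 0.0313]
tool_rot: [1.207, 1.211, -1.201]
ft_force: [0.5, 0.4, 0.6]
grip_width: 0.617
t 28.43 pos [0.6647 0.2653 0.0313] jaw [ 0.006 -1.    -0.002] appr [ 0.003  0.002 -1.   ] grip 0.617 j [ 0.05  0.67 -0.68  1.43  0.44  1.19 -2.25]
shift [0.0413 0.0001 0.0013]
  twist [ 0.35 -0.09 -0.2 ]
  twist [-1.7965e+02  3.1000e-01 -1.4000e-01]
1426
0.035 355 [0.66202906 0.25871269 0.03503585] [0.67418078 0.27023774 0.04044384]
0.015 576 [0.65971633 0.25291236 0.0150437 ] [0.67979612 0.27597785 0.02497769]
0.005 248 [0.65846066 0.25206537 0.00503761] [0.68082285 0.27680282 0.01499987]
```

View pics/w23.png

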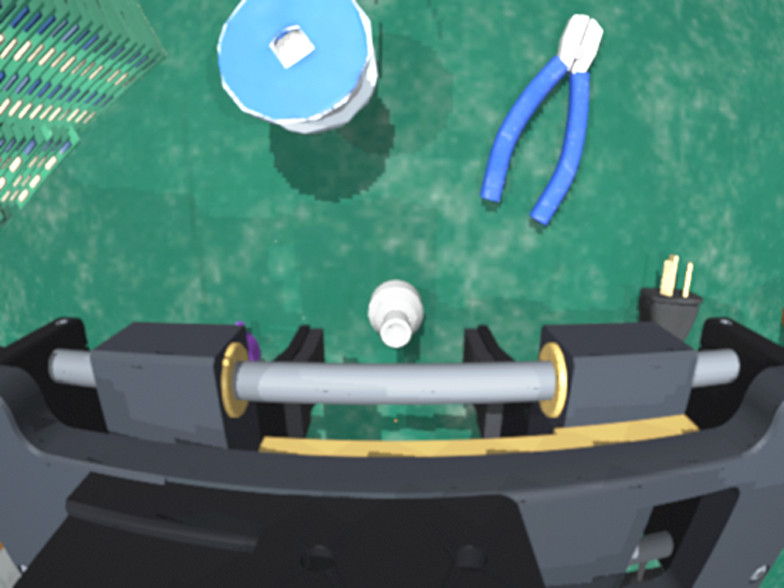

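View pics/s23.png

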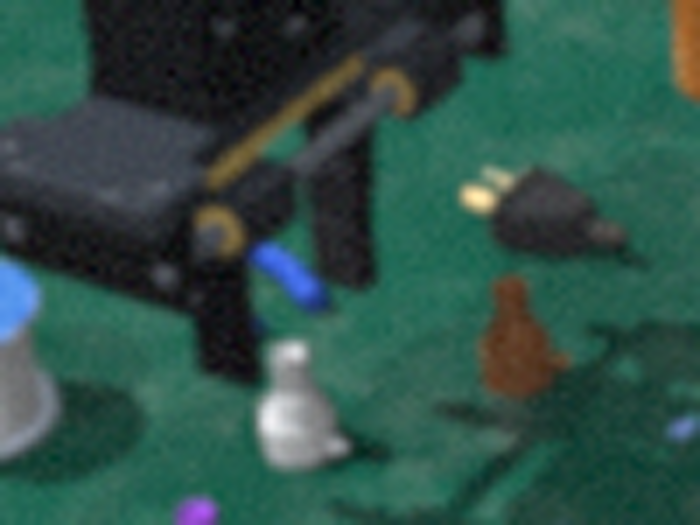

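Nozzle axis is at (0.668, 0.2645); I shift 3 mm in x and descend, then close.

```bash
python3 -m creep '[{"linear":[0.008,0.003,0.001],"twist":[0,0,0],"fingers":-0.2},{"linear":[0.022,0.003,0.001],"twist":[0,0,0],"fingers":-0.2},{"linear":[0.034,0.003,0.001],"twist":[0,0,0],"fingers":-0.2},{"linear":[0.039,0.003,0.001],"twist":[0,0,0],"fingers":-0.2},{"linear":[0.039,0.003,0.001],"twist":[0,0,0],"fingers":0.1},{"linear":[0.039,0.003,0.001],"twist":[0,0,0],"fingers":0.8},{"linear":[0.039,0.003,0.001],"twist":[0,0,0],"fingers":0.8},{"linear":[0.039,0.003,0.001],"twist":[0,0,0],"fingers":0.8}]' 20
python3 -m creep '[{"linear":[0,0,0],"twist":[0,0,0],"fingers":0.8},{"linear":[0,0,0],"twist":[0,0,0],"fingers":0.8},{"linear":[0,0,0],"twist":[0,0,0],"fingers":0.8},{"linear":[0,0,0],"twist":[0,0,0],"fingers":0.8},{"linear":[0,0,0],"twist":[0,0,0],"fingers":0.8},{"linear":[0,0,0],"twist":[0,0,0],"fingers":0.8}]' 20
python3 - <<'E'
from look import *
to([.668,.2645,-0.010],-90)
E
```

```text
time: 29.2
position: [0.6665, 0.2639, -0.0099]
tool_rot: [1.205, 1.212, -1.204]
ft_force: [0.1, 0.5, 0.1]
grip_width: 0.379
time: 29.7
position: [0.6665, 0.2637, -0.0099]
tool_rot: [1.205, 1.212, -1.204]
ft_force: [-0.2, 0.4, 3.5]
grip_width: 0.246
t 29.7 pos [ 0.6665  0.2637 -0.0099] jaw [ 0.006 -1.    -0.   ] appr [ 0.001  0.    -1.   ] grip 0.246 j [ 0.04  0.72 -0.66  1.45  0.46  1.13 -2.27]
shift [ 0.0001  0.0015 -0.0008]
  twist [ 0.37 -0.01 -0.05]
  twist [-1.7963e+02  7.0000e-02 -2.0000e-02]
```

```bash
python3 -m creep '[{"linear":[0,0,0],"twist":[0,0,0],"fingers":0.8},{"linear":[-0.005,0,0],"twist":[0,0,0],"fingers":0.8},{"linear":[-0.02,0,0],"twist":[0,0,0],"fingers":0.8},{"linear":[-0.05,0,0],"twist":[0,0,0],"fingers":0.8},{"linear":[-0.09,0,0],"twist":[0,0,0],"fingers":0.8},{"linear":[-0.13,0,0],"twist":[0,0,0],"fingers":0.8},{"linear":[-0.17,0,0],"twist":[0,0,0],"fingers":0.8},{"linear":[-0.19,0,0],"twist":[0,0,0],"fingers":0.8}]' 20
python3 - <<'E'
from look import *
to([.57,-.198,0.2],-85)
im,d,W=cloud("wrist"); save(im,"w24.png",None,1.4)
im,d,W=cloud("scene"); save(im,"s24.png",(120,130,260,240),5)
E
```

```text
time: 30.37
position: [0.6677, 0.2648, 0.1868]
tool_rot: [1.21, 1.209, -1.198]
ft_force: [1.1, 0.9, 1.4]
grip_width: 0.248
t 30.37 pos [0.6677 0.2648 0.1868] jaw [ 0.006 -1.    -0.003] appr [ 0.007  0.003 -1.   ] grip 0.248 j [ 0.06  0.57 -0.73  1.26  0.37  1.44 -2.2 ]
shift [-0.0153 -0.1006  0.4621]
  twist [-4.63 -0.15 -0.4 ]
  twist [175.37  -0.61   0.24]
```

View pics/w24.png

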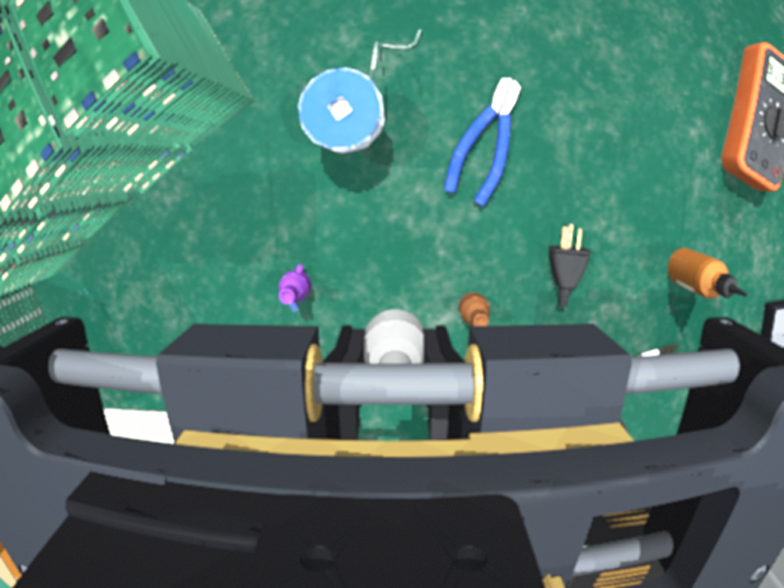

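View pics/s24.png

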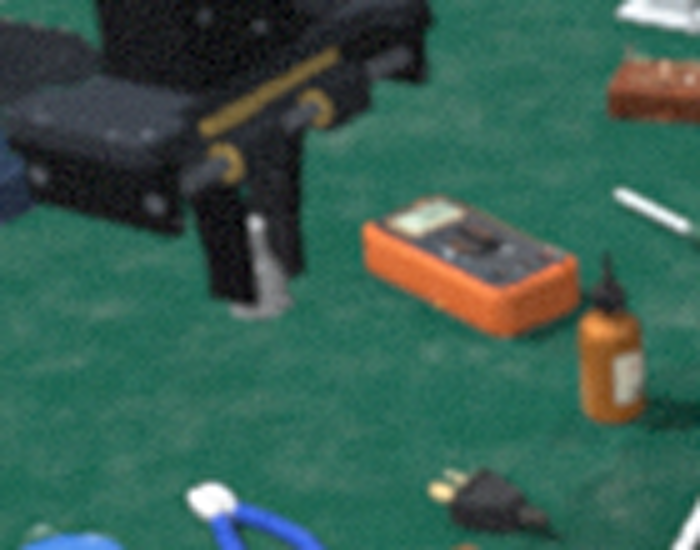

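```bash
python3 -m creep '[{"linear":[-0.015,-0.065,0.3],"twist":[-4.6,0,0],"fingers":0.8},{"linear":[-0.015,-0.065,0.3],"twist":[-4.6,0,0],"fingers":0.8},{"linear":[-0.015,-0.065,0.3],"twist":[-4.6,0,0],"fingers":0.8},{"linear":[-0.015,-0.065,0.3],"twist":[-4.6,0,0],"fingers":0.8},{"linear":[-0.015,-0.065,0.3],"twist":[-4.6,0,0],"fingers":0.8},{"linear":[-0.015,-0.065,0.3],"twist":[-4.6,0,0],"fingers":0.8},{"linear":[-0.015,-0.065,0.3],"twist":[-4.6,0,0],"fingers":0.8},{"linear":[-0.015,-0.065,0.3],"twist":[-4.6,0,0],"fingers":0.8}]' 20
python3 - <<'E'
from look import *
to([.5715,-.198,0.2],-85)
E
```

```text
time: 31.13
position: [0.6012, -0.0458, 0.194]
tool_rot: [1.147, 1.243, -1.156]
ft_force: [0.3, -1.2, -0.4]
grip_width: 0.249
t 31.13 pos [ 0.6012 -0.0458  0.194 ] jaw [ 0.078 -0.997  0.005] appr [-0.003 -0.005 -1.   ] grip 0.249 j [ 0.62  0.3  -0.72  1.56  0.21  1.36 -1.61]
shift [-0.0052 -0.0414  0.1494]
  twist [-0.55  0.28  0.17]
  twist [179.45   0.27  -0.43]
```

```bash
python3 -m creep '[{"linear":[0,-0.041,0.149],"twist":[-0.5,0,0],"fingers":0.8},{"linear":[0,-0.041,0.149],"twist":[-0.5,0,0],"fingers":0.8},{"linear":[0,-0.041,0.149],"twist":[-0.5,0,0],"fingers":0.8},{"linear":[0,-0.041,0.149],"twist":[-0.5,0,0],"fingers":0.8},{"linear":[0.03,-0.041,0.149],"twist":[-0.5,0,0],"fingers":0.8},{"linear":[0.07,-0.041,0.149],"twist":[-0.5,0,0],"fingers":0.8},{"linear":[0.11,-0.041,0.149],"twist":[-0.5,0,0],"fingers":0.8},{"linear":[0.14,-0.041,0.149],"twist":[-0.5,0,0],"fingers":0.8}]' 20
python3 -m creep '[{"linear":[0.0,0,0],"twist":[0,0,0],"fingers":0.8},{"linear":[0.0,0,0],"twist":[0,0,0],"fingers":0.8},{"linear":[0.0,0,0],"twist":[0,0,0],"fingers":0.8},{"linear":[0.0,0,0],"twist":[0,0,0],"fingers":0.8}]' 20
python3 - <<'E'
from look import *
to([.5715,-.198,-0.003],-85)
im,d,W=cloud("wrist"); save(im,"w25.png",None,1.4)
E
```

```text
time: 31.8
position: [0.5726, -0.1888, 0.0511]
tool_rot: [1.138, 1.256, -1.141]
ft_force: [-0.7, 0.3, -0.0]
grip_width: 0.253
time: 32.13
position: [0.5772, -0.1893, 0.0574]
tool_rot: [1.139, 1.249, -1.137]
ft_force: [1.4, 0.5, -0.2]
grip_width: 0.246
t 32.13 pos [ 0.5772 -0.1893  0.0574] jaw [ 0.095 -0.995  0.002] appr [ 0.004 -0.002 -1.   ] grip 0.246 j [ 0.78  0.41 -0.62  1.71  0.26  1.1  -1.4 ]
shift [ 0.0604 -0.0067  0.008 ]
  twist [ 0.47  0.12 -0.22]
  twist [-179.52    0.35    0.19]
```

View pics/w25.png

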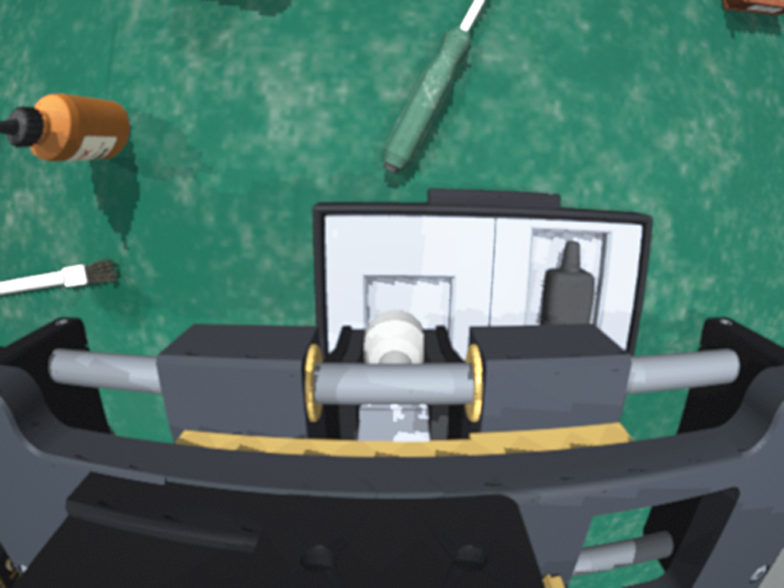

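```bash
python3 -m creep '[{"linear":[0.0,-0.007,0.008],"twist":[0.4,0,0],"fingers":0.8},{"linear":[0.02,-0.007,0.008],"twist":[0.4,0,0],"fingers":0.8},{"linear":[0.035,-0.007,0.008],"twist":[0.4,0,0],"fingers":0.8},{"linear":[0.04,-0.007,0.008],"twist":[0.4,0,0],"fingers":0.8},{"linear":[0.04,-0.007,0.008],"twist":[0.4,0,0],"fingers":0.8},{"linear":[0.04,-0.007,0.008],"twist":[0.4,0,0],"fingers":0.8},{"linear":[0.04,-0.007,0.008],"twist":[0.4,0,0],"fingers":0.8},{"linear":[0.04,-0.007,0.008],"twist":[0.4,0,0],"fingers":0.8}]' 20
python3 - <<'E'
from look import *
to([.5715,-.198,-0.003],-85)
im,d,W=cloud("wrist"); save(im,"w26.png",None,1.4)
to([.5715,-.198,-0.003],-85)
E
```

```text
time: 32.85
position: [0.5698, -0.1979, 0.0158]
tool_rot: [1.144, 1.248, -1.143]
ft_force: [-1.0, 0.2, -0.4]
grip_width: 0.251
t 32.85 pos [ 0.5698 -0.1979  0.0158] jaw [ 0.088 -0.996  0.001] appr [ 0.002 -0.001 -1.   ] grip 0.251 j [ 0.78  0.45 -0.6   1.75  0.29  1.03 -1.41]
shift [0.0188 0.0016 0.0003]
  twist [ 0.07  0.07 -0.09]
  twist [-1.7993e+02  1.4000e-01  1.1000e-01]
t 32.9 pos [ 0.5697 -0.1978  0.0157] jaw [ 0.088 -0.996  0.001] appr [ 0.001 -0.001 -1.   ] grip 0.248 j [ 0.78  0.45 -0.6   1.75  0.29  1.03 -1.41]
shift [0.0187 0.0018 0.0003]
  twist [ 0.07  0.06 -0.08]
  twist [-1.7993e+02  1.2000e-01  9.0000e-02]
```

View pics/w26.png

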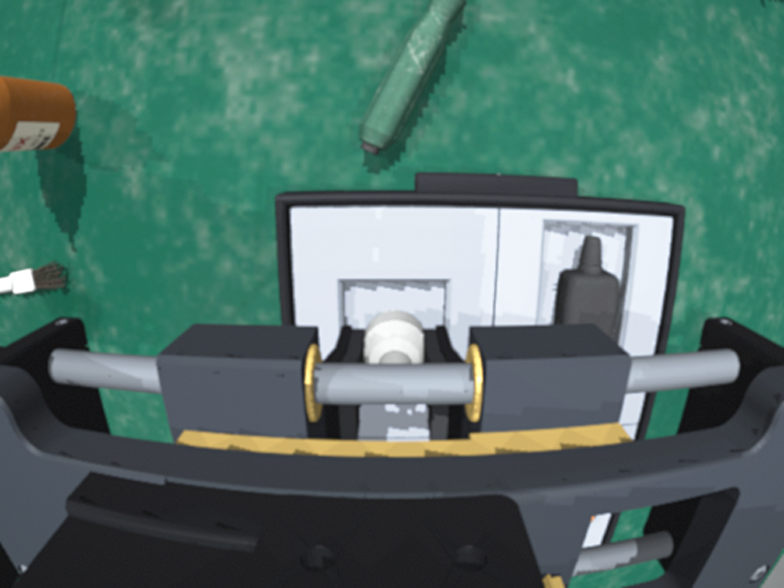

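```bash
python3 -m creep '[{"linear":[0.006,0.002,0],"twist":[0,0,0],"fingers":0.8},{"linear":[0.012,0.002,0],"twist":[0,0,0],"fingers":0.8},{"linear":[0.016,0.002,0],"twist":[0,0,0],"fingers":0.8},{"linear":[0.018,0.002,0],"twist":[0,0,0],"fingers":0.8},{"linear":[0.018,0.002,0],"twist":[0,0,0],"fingers":0.8},{"linear":[0.018,0.002,0],"twist":[0,0,0],"fingers":0.8}]' 20
python3 - <<'E'
from look import *
to([.5715,-.198,-0.004],-85)
E
```

```text
time: 33.4
position: [0.5708, -0.1972, -0.0038]
tool_rot: [1.144, 1.25, -1.144]
ft_force: [1.0, 0.2, -0.2]
grip_width: 0.248
t 33.4 pos [ 0.5708 -0.1972 -0.0038] jaw [ 0.088 -0.996 -0.   ] appr [-0.001  0.    -1.   ] grip 0.248 j [ 0.77  0.48 -0.59  1.76  0.31  1.   -1.42]
shift [0.0002 0.0007 0.0008]
  twist [ 0.07 -0.01  0.03]
  twist [-1.7993e+02 -5.0000e-02 -1.0000e-02]
```

Nozzle bottom is near the floor with no jamming force. I release and rise.

```bash
python3 -m creep '[{"linear":[0,0,0],"twist":[0,0,0],"fingers":0.2},{"linear":[0,0,0],"twist":[0,0,0],"fingers":0.2},{"linear":[0,0,0],"twist":[0,0,0],"fingers":0.2},{"linear":[0,0,0],"twist":[0,0,0],"fingers":0.2},{"linear":[0,0,0],"twist":[0,0,0],"fingers":0.2},{"linear":[-0.01,0,0],"twist":[0,0,0],"fingers":0.2},{"linear":[-0.04,0,0],"twist":[0,0,0],"fingers":0.2},{"linear":[-0.08,0,0],"twist":[0,0,0],"fingers":0.2}]' 20
python3 -m creep '[{"linear":[-0.04,0,0],"twist":[0,0,0],"fingers":-0.4},{"linear":[-0.08,0,0],"twist":[0,0,0],"fingers":-0.4},{"linear":[-0.12,0,0],"twist":[0,0,0],"fingers":-0.4},{"linear":[-0.14,-0.03,0],"twist":[0,0,0],"fingers":-0.4},{"linear":[-0.14,-0.03,0],"twist":[0,0,0],"fingers":-0.4},{"linear":[-0.14,-0.03,0],"twist":[0,0,0],"fingers":-0.4}]' 20
python3 - <<'E'
from look import *
look("w27.png",labels=["nozzle_center"],box=(.52,.62,-.24,-.16),zt=.02)
to([.66,-.01,.25],-85)
E
```

```text
time: 34.07
position: [0.5682, -0.1966, 0.0749]
tool_rot: [1.143, 1.256, -1.147]
ft_force: [1.1, -0.0, 0.3]
grip_width: 0.398
time: 34.57
position: [0.5413, -0.2008, 0.219]
tool_rot: [1.144, 1.244, -1.144]
ft_force: [0.3, 0.5, -1.5]
grip_width: 0.683
263 px 279 152 [ 0.5729 -0.1963  0.0306] zmax 0.0433 rect [ 572.  -196.1] [20.5 21.2] 36.8 [233 235 234]
nozzle_center [([0.6227, 0.1953, 0.0176], 0.84), ([0.5713, -0.2015, 0.024], 0.74), ([0.5833, -0.2868, 0.0117], 0.29)]
t 34.67 pos [ 0.5407 -0.1999  0.2159] jaw [ 0.088 -0.996 -0.   ] appr [-0.001  0.    -1.   ] grip 0.691 j [ 0.88  0.21 -0.66  1.6   0.13  1.38 -1.28]
shift [-0.0342  0.1355 -0.1786]
  twist [ 0.06 -0.01  0.05]
  twist [-1.7994e+02 -8.0000e-02 -1.0000e-02]
```

View pics/w27.png

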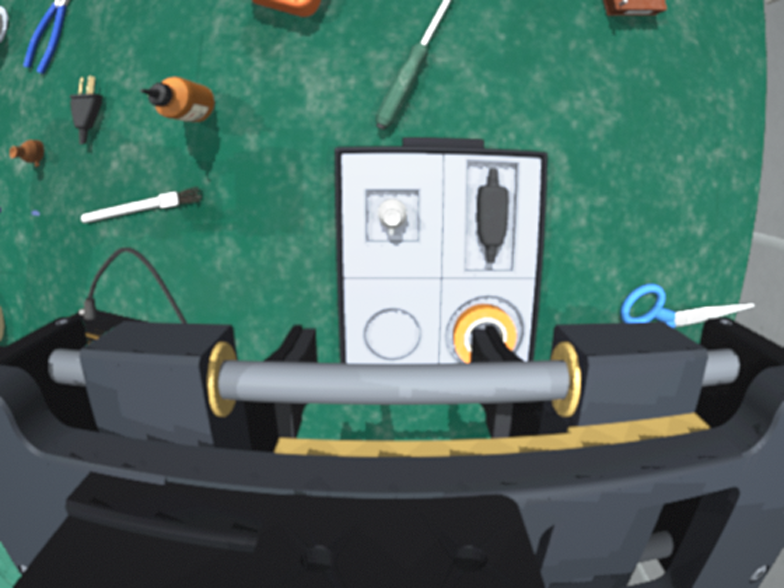

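The nozzle stands in the square pocket at px (392,213), the coupler at (491,215) and the tape at (484,333). Last is the flux bottle at (185,100).

```bash
python3 -m creep '[{"linear":[0.0,0.138,-0.178],"twist":[0,0,0],"fingers":-0.6},{"linear":[0.0,0.138,-0.178],"twist":[0,0,0],"fingers":-0.6},{"linear":[0.0,0.138,-0.178],"twist":[0,0,0],"fingers":-0.6},{"linear":[0.0,0.138,-0.178],"twist":[0,0,0],"fingers":-0.6},{"linear":[0.0,0.138,-0.178],"twist":[0,0,0],"fingers":-0.6},{"linear":[0.0,0.138,-0.178],"twist":[0,0,0],"fingers":-0.6},{"linear":[0.02,0.138,-0.178],"twist":[0,0,0],"fingers":-0.6},{"linear":[0.05,0.138,-0.178],"twist":[0,0,0],"fingers":-0.6}]' 20
python3 -m creep '[{"linear":[0.0,0,0],"twist":[0,0,0],"fingers":-0.6},{"linear":[0.0,0,0],"twist":[0,0,0],"fingers":-0.6},{"linear":[0.0,0,0],"twist":[0,0,0],"fingers":-0.6},{"linear":[0.0,0,0],"twist":[0,0,0],"fingers":-0.6}]' 20
python3 - <<'E'
from look import *
to([.664,-.009,0.021],-85)
im,d,W=look("w28.png",labels=["bottle_center"],box=(.6,.73,-.07,.05))
k=(np.hypot(W[...,0]-.664,W[...,1]+.009)<.04)
for a,b in ((.09,.11),(.067,.085),(.055,.066),(.01,.05)):
  Q=W[k&(W[...,2]>a)&(W[...,2]<b)]; print(a,len(Q),np.round(Q.min(0),3),np.round(Q.max(0),3)) if len(Q) else 0
E
```

```text
time: 35.33
position: [0.6649, -0.0062, 0.1666]
tool_rot: [1.143, 1.252, -1.137]
ft_force: [0.3, -0.1, -0.7]
grip_width: 0.8
time: 35.67
position: [0.6636, -0.0106, 0.1679]
tool_rot: [1.145, 1.248, -1.143]
ft_force: [-0.9, -0.2, 0.2]
grip_width: 0.797
t 35.67 pos [ 0.6636 -0.0106  0.1679] jaw [ 0.088 -0.996 -0.   ] appr [ 0.002  0.    -1.   ] grip 0.797 j [ 0.5   0.46 -0.72  1.44  0.3   1.35 -1.71]
shift [ 0.1469  0.0002 -0.0015]
  twist [ 0.04 -0.   -0.1 ]
  twist [-1.7996e+02  1.6000e-01 -0.0000e+00]
1277 px 279 191 [ 0.668  -0.009   0.0582] zmax 0.0892 rect [663.3  -9.2] [33.9 34.8] 60.8 [184 139  87]
bottle_center [([0.662, -0.0071, 0.0486], 0.63)]
0.09 36 [ 0.661 -0.01   0.091] [ 0.664 -0.006  0.102]
0.067 318 [ 0.653 -0.018  0.067] [0.671 0.001 0.085]
0.055 500 [ 0.646 -0.025  0.055] [0.679 0.007 0.064]
0.01 230 [ 0.662 -0.026  0.01 ] [0.68  0.008 0.05 ]
```

View pics/w28.png

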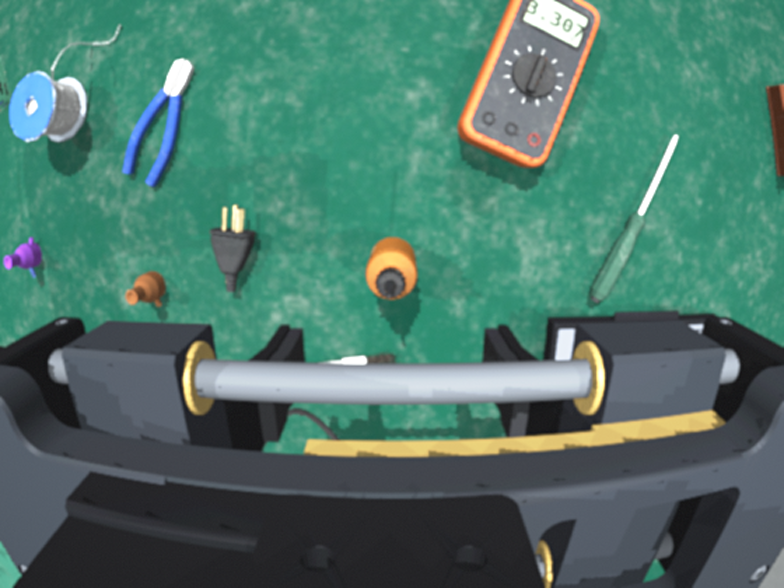

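The bottle is centred between the jaws at px (391,268), axis (0.6625, −0.009). I descend.

```bash
python3 -m creep '[{"linear":[0.02,-0.001,-0.0015],"twist":[0,0,0],"fingers":-0.6},{"linear":[0.05,-0.001,-0.0015],"twist":[0,0,0],"fingers":-0.6},{"linear":[0.08,-0.001,-0.0015],"twist":[0,0,0],"fingers":-0.6},{"linear":[0.11,-0.001,-0.0015],"twist":[0,0,0],"fingers":-0.6},{"linear":[0.13,-0.001,-0.0015],"twist":[0,0,0],"fingers":-0.6},{"linear":[0.14,-0.001,-0.0015],"twist":[0,0,0],"fingers":-0.6},{"linear":[0.14,-0.001,-0.0015],"twist":[0,0,0],"fingers":-0.6},{"linear":[0.14,-0.001,-0.0015],"twist":[0,0,0],"fingers":-0.6}]' 20
python3 - <<'E'
from look import *
to([.6625,-.009,0.021],-85)
im,d,W=cloud("wrist"); save(im,"w29.png",None,1.4)
im,d,W=cloud("scene"); save(im,"s29.png",(190,130,310,230),6)
E
```

```text
time: 36.43
position: [0.6624, -0.0091, 0.0276]
tool_rot: [1.144, 1.249, -1.143]
ft_force: [0.5, 0.0, 0.4]
grip_width: 0.801
t 36.43 pos [ 0.6624 -0.0091  0.0276] jaw [ 0.088 -0.996  0.   ] appr [ 0.001 -0.    -1.   ] grip 0.801 j [ 0.48  0.57 -0.67  1.58  0.38  1.12 -1.77]
shift [ 0.0066  0.0001 -0.0001]
  twist [ 0.05  0.01 -0.07]
  twist [-1.7995e+02  1.1000e-01  1.0000e-02]
```

View pics/s29.png

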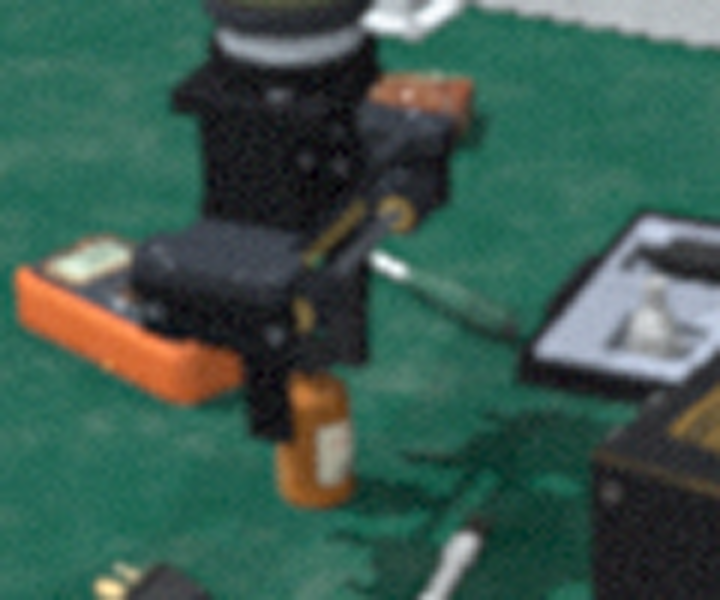

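View pics/w29.png

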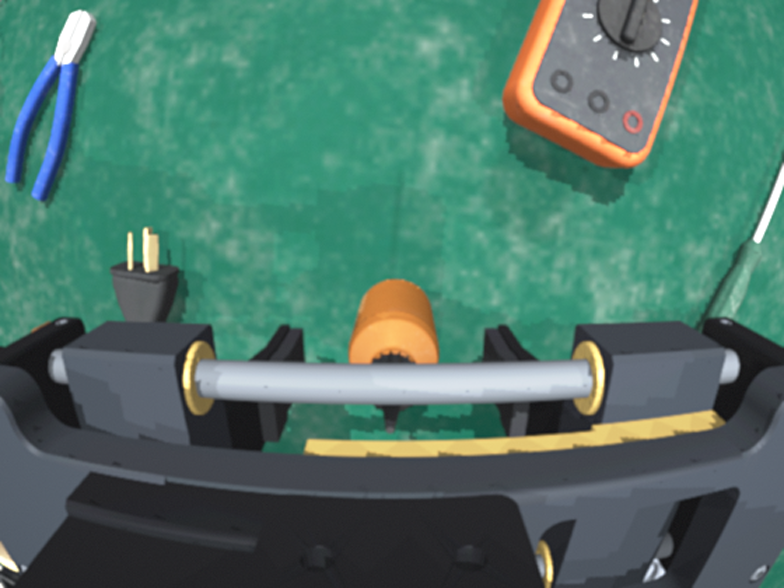

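```bash
python3 -m creep '[{"linear":[0.004,0,0],"twist":[0,0,0],"fingers":0.0},{"linear":[0.005,0,0],"twist":[0,0,0],"fingers":0.5},{"linear":[0.005,0,0],"twist":[0,0,0],"fingers":0.5},{"linear":[0.005,0,0],"twist":[0,0,0],"fingers":0.5},{"linear":[0.005,0,0],"twist":[0,0,0],"fingers":0.5},{"linear":[0.005,0,0],"twist":[0,0,0],"fingers":0.5},{"linear":[0.005,0,0],"twist":[0,0,0],"fingers":0.5},{"linear":[0.005,0,0],"twist":[0,0,0],"fingers":0.5}]' 20
python3 -m creep '[{"linear":[0,0,0],"twist":[0,0,0],"fingers":0.5},{"linear":[0,0,0],"twist":[0,0,0],"fingers":0.5},{"linear":[0,0,0],"twist":[0,0,0],"fingers":0.5},{"linear":[0,0,0],"twist":[0,0,0],"fingers":0.5}]' 20
python3 - <<'E'
from look import *
to([.6625,-.009,0.021],-85); print(readout.get_state()["ft_force"])
E
```

```text
time: 37.2
position: [0.6617, -0.0091, 0.0216]
tool_rot: [1.144, 1.25, -1.144]
ft_force: [-0.4, 0.4, -0.2]
grip_width: 0.382
time: 37.53
position: [0.6617, -0.009, 0.0216]
tool_rot: [1.144, 1.25, -1.144]
ft_force: [0.2, 0.5, 1.3]
grip_width: 0.381
t 37.53 pos [ 0.6617 -0.009   0.0216] jaw [ 0.088 -0.996  0.   ] appr [-0. -0. -1.] grip 0.381 j [ 0.47  0.58 -0.67  1.59  0.39  1.11 -1.77]
shift [0.0006 0.0008 0.    ]
  twist [0.07 0.   0.  ]
  twist [-1.7993e+02 -1.0000e-02  0.0000e+00]
[0.21506783 0.45565116 1.30306292]
```

```bash
python3 -m creep '[{"linear":[-0.005,0,0],"twist":[0,0,0],"fingers":0.5},{"linear":[-0.02,0,0],"twist":[0,0,0],"fingers":0.5},{"linear":[-0.05,0,0],"twist":[0,0,0],"fingers":0.5},{"linear":[-0.09,0,0],"twist":[0,0,0],"fingers":0.5},{"linear":[-0.13,0,0],"twist":[0,0,0],"fingers":0.5},{"linear":[-0.16,0,0],"twist":[0,0,0],"fingers":0.5},{"linear":[-0.16,-0.02,0.02],"twist":[0,0,0],"fingers":0.5},{"linear":[-0.16,-0.05,0.05],"twist":[0,0,0],"fingers":0.5}]' 20
python3 - <<'E'
from look import *
to([.4617,-.2075,0.19],-85)
im,d,W=cloud("wrist"); save(im,"w30.png",None,1.4)
E
```

```text
time: 38.2
position: [0.6196, -0.0575, 0.186]
tool_rot: [1.143, 1.249, -1.131]
ft_force: [-0.9, -1.2, -1.2]
grip_width: 0.385
t 38.2 pos [ 0.6196 -0.0575  0.186 ] jaw [ 0.096 -0.995 -0.002] appr [ 0.008  0.003 -1.   ] grip 0.385 j [ 0.64  0.35 -0.73  1.53  0.23  1.34 -1.59]
shift [-0.0057 -0.1716  0.134 ]
  twist [ 0.53 -0.11 -0.46]
  twist [-1.7947e+02  7.2000e-01 -1.7000e-01]
```

View pics/w30.png

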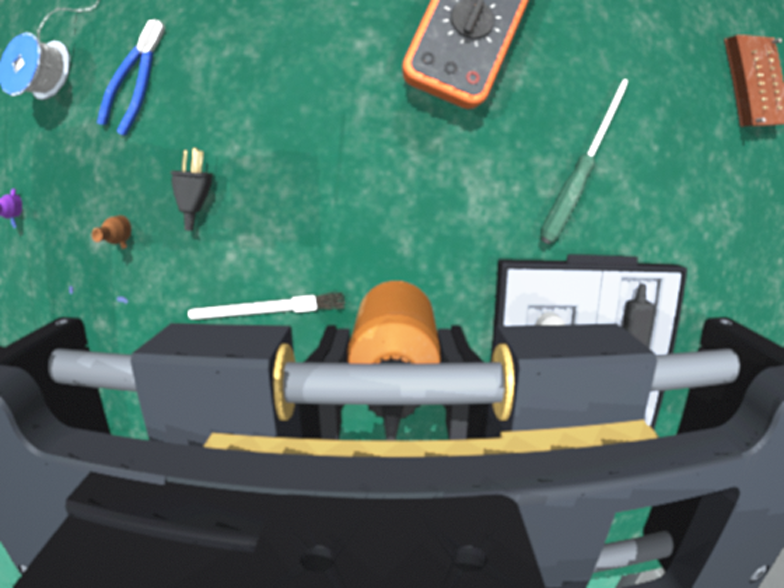

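The bottle is held. I carry it to the small round pocket.

```bash
python3 -m creep '[{"linear":[-0.005,-0.17,0.134],"twist":[0.5,0,0],"fingers":0.5},{"linear":[-0.005,-0.17,0.134],"twist":[0.5,0,0],"fingers":0.5},{"linear":[-0.005,-0.17,0.134],"twist":[0.5,0,0],"fingers":0.5},{"linear":[-0.005,-0.17,0.134],"twist":[0.5,0,0],"fingers":0.5},{"linear":[-0.005,-0.17,0.134],"twist":[0.5,0,0],"fingers":0.5},{"linear":[-0.005,-0.17,0.134],"twist":[0.5,0,0],"fingers":0.5},{"linear":[-0.005,-0.17,0.134],"twist":[0.5,0,0],"fingers":0.5},{"linear":[-0.005,-0.17,0.134],"twist":[0.5,0,0],"fingers":0.5}]' 20
python3 - <<'E'
from look import *
to([.4617,-.2075,0.0276],-85)
im,d,W=cloud("wrist"); save(im,"w31.png",None,1.4)
to([.4617,-.2075,0.0276],-85)
E
```

```text
time: 38.92
position: [0.4595, -0.2113, 0.1876]
tool_rot: [1.151, 1.244, -1.151]
ft_force: [1.1, 0.7, 0.3]
grip_width: 0.381
t 38.92 pos [ 0.4595 -0.2113  0.1876] jaw [ 0.078 -0.997  0.001] appr [ 0.001 -0.001 -1.   ] grip 0.381 j [ 1.01  0.05 -0.64  1.8   0.03  1.29 -1.14]
shift [ 0.16    0.0023 -0.0038]
  twist [-0.51  0.06 -0.06]
  twist [ 1.7949e+02 -1.0000e-01 -9.0000e-02]
t 38.97 pos [ 0.4603 -0.2102  0.1874] jaw [ 0.081 -0.997  0.   ] appr [ 0.001 -0.    -1.   ] grip 0.383 j [ 1.    0.05 -0.64  1.8   0.03  1.29 -1.14]
shift [ 0.1598  0.0015 -0.0027]
  twist [-0.37  0.03 -0.07]
  twist [ 1.7963e+02 -1.1000e-01 -4.0000e-02]
```

View pics/w31.png

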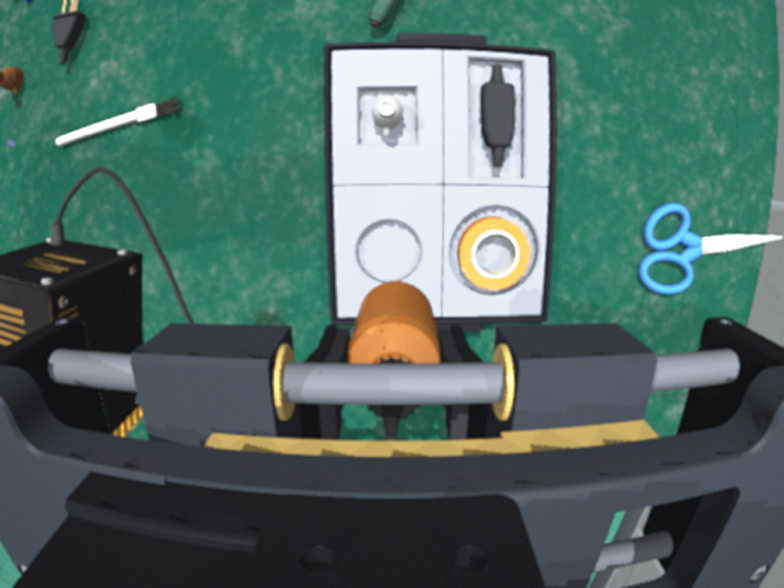

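```bash
python3 -m creep '[{"linear":[0.02,0.0015,-0.002],"twist":[-0.3,0,0],"fingers":0.5},{"linear":[0.05,0.0015,-0.002],"twist":[-0.3,0,0],"fingers":0.5},{"linear":[0.08,0.0015,-0.002],"twist":[-0.3,0,0],"fingers":0.5},{"linear":[0.11,0.0015,-0.002],"twist":[-0.3,0,0],"fingers":0.5},{"linear":[0.13,0.0015,-0.002],"twist":[-0.3,0,0],"fingers":0.5},{"linear":[0.135,0.0015,-0.002],"twist":[-0.3,0,0],"fingers":0.5},{"linear":[0.135,0.0015,-0.002],"twist":[-0.3,0,0],"fingers":0.5},{"linear":[0.135,0.0015,-0.002],"twist":[-0.3,0,0],"fingers":0.5}]' 20
python3 -m creep '[{"linear":[0.0,0,0],"twist":[0,0,0],"fingers":0.5},{"linear":[0.0,0,0],"twist":[0,0,0],"fingers":0.5},{"linear":[0.0,0,0],"twist":[0,0,0],"fingers":0.5}]' 20
python3 - <<'E'
from look import *
to([.4617,-.2075,0.0276],-85)
im,d,W=cloud("wrist"); save(im,"w32.png",None,1.4)
im,d,W=cloud("scene"); save(im,"s32.png",(260,110,380,210),6)
E
```

```text
time: 39.63
position: [0.4622, -0.2082, 0.0526]
tool_rot: [1.145, 1.248, -1.144]
ft_force: [0.0, -0.3, -0.6]
grip_width: 0.378
time: 39.88
position: [0.4616, -0.2096, 0.0529]
tool_rot: [1.146, 1.246, -1.146]
ft_force: [0.0, -0.5, -1.1]
grip_width: 0.381
t 39.88 pos [ 0.4616 -0.2096  0.0529] jaw [ 0.085 -0.996  0.002] appr [ 0.002 -0.002 -1.   ] grip 0.381 j [ 0.97  0.2  -0.64  1.96  0.14  1.03 -1.22]
shift [ 0.0253  0.0003 -0.0021]
  twist [-0.13  0.1  -0.09]
  twist [ 1.7987e+02 -1.5000e-01 -1.6000e-01]
```

View pics/w32.png

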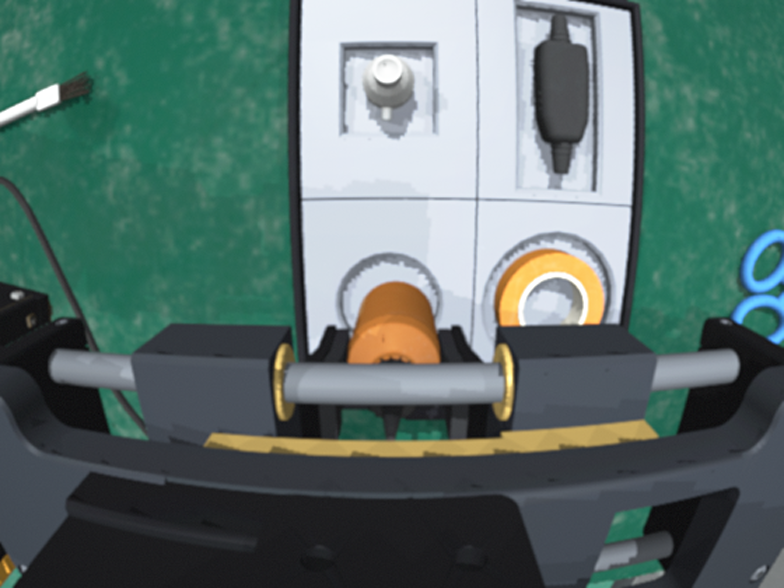

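View pics/s32.png

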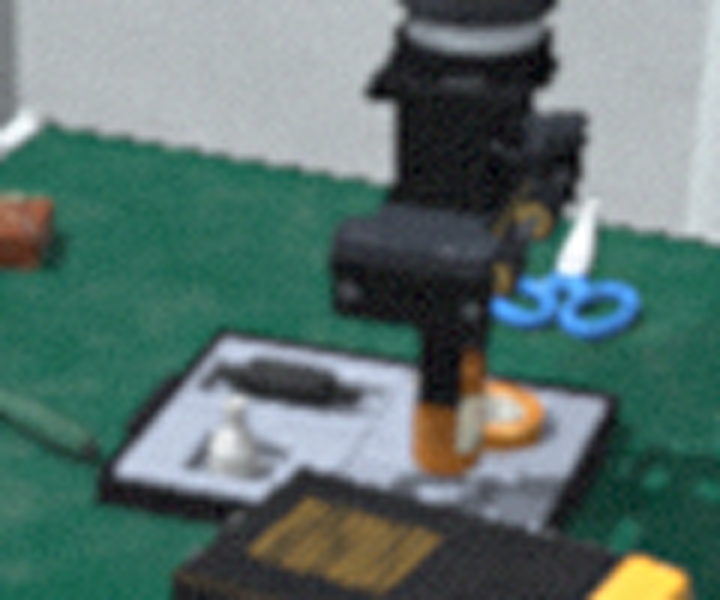

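```bash
python3 -m creep '[{"linear":[0.008,0,-0.002],"twist":[0,0,0],"fingers":0.5},{"linear":[0.016,0,-0.002],"twist":[0,0,0],"fingers":0.5},{"linear":[0.021,0,-0.002],"twist":[0,0,0],"fingers":0.5},{"linear":[0.024,0,-0.002],"twist":[0,0,0],"fingers":0.5},{"linear":[0.024,0,-0.002],"twist":[0,0,0],"fingers":0.5},{"linear":[0.024,0,-0.002],"twist":[0,0,0],"fingers":0.5},{"linear":[0.024,0,-0.002],"twist":[0,0,0],"fingers":0.5}]' 20
python3 - <<'E'
from look import *
to([.4617,-.2075,0.0276],-85); print(readout.get_state()["ft_force"])
E
```

```text
time: 40.57
position: [0.4601, -0.2068, 0.0276]
tool_rot: [1.146, 1.249, -1.147]
ft_force: [-2.1, 1.2, 5.3]
grip_width: 0.381
t 40.57 pos [ 0.4601 -0.2068  0.0276] jaw [ 0.085 -0.996 -0.001] appr [-0.001  0.    -1.   ] grip 0.381 j [ 0.95  0.23 -0.64  1.98  0.17  0.98 -1.25]
shift [-0.      0.0015  0.0009]
  twist [-0.12 -0.03  0.07]
  twist [1.7988e+02 1.1000e-01 5.0000e-02]
[-2.09740998  1.24213038  5.26219778]
```

The bottle touches the floor at the expected height (5 N). I release and rise.

```bash
python3 -m creep '[{"linear":[0,0,0],"twist":[0,0,0],"fingers":-0.4},{"linear":[0,0,0],"twist":[0,0,0],"fingers":-0.4},{"linear":[0,0,0],"twist":[0,0,0],"fingers":-0.4},{"linear":[0,0,0],"twist":[0,0,0],"fingers":-0.4},{"linear":[0,0,0],"twist":[0,0,0],"fingers":-0.4},{"linear":[0,0,0],"twist":[0,0,0],"fingers":-0.4},{"linear":[0,0,0],"twist":[0,0,0],"fingers":-0.4}]' 20
python3 -m creep '[{"linear":[-0.02,0,0],"twist":[0,0,0],"fingers":-0.4},{"linear":[-0.05,0,0],"twist":[0,0,0],"fingers":-0.4},{"linear":[-0.09,0,0],"twist":[0,0,0],"fingers":-0.4},{"linear":[-0.13,0,0],"twist":[0,0,0],"fingers":-0.4},{"linear":[-0.17,0,0],"twist":[0,0,0],"fingers":-0.4},{"linear":[-0.2,0,0],"twist":[0,0,0],"fingers":-0.4},{"linear":[-0.2,0.02,-0.04],"twist":[0,0,0],"fingers":-0.4},{"linear":[-0.2,0.02,-0.08],"twist":[0,0,0],"fingers":-0.4}]' 20
python3 -m creep '[{"linear":[0,0.02,-0.16],"twist":[0,0,0],"fingers":-0.4},{"linear":[0,0.02,-0.16],"twist":[0,0,0],"fingers":-0.4},{"linear":[0,0.02,-0.16],"twist":[0,0,0],"fingers":-0.4},{"linear":[0,0.02,-0.16],"twist":[0,0,0],"fingers":-0.4},{"linear":[0,0.02,-0.16],"twist":[0,0,0],"fingers":-0.4},{"linear":[0,0.02,-0.16],"twist":[0,0,0],"fingers":-0.4}]' 20
python3 - <<'E'
from look import *
im,d,W=cloud("top"); save(im,"tf.png",(310,130,430,270),4)
for l in ["film_tape_center","bottle_center","nozzle_center","coupler_center","mains_plug_center","masking_roll_center"]:
    print(l,[(np.round(r["centre"],3).tolist(),round(r["conf"],2)) for r in nets.place_of("top",l)[:4]])
im,d,W=cloud("scene"); save(im,"sf.png",(160,100,380,260),3.5)
for n,(x,y,r) in {"tape":(.469,-.293,.04),"bot":(.4625,-.2075,.03),"noz":(.572,-.198,.022),"coup":(.577,-.285,.045)}.items():
    k=(np.hypot(W[...,0]-x,W[...,1]-y)<r); print(n,np.percentile(W[k][:,2],[50,95,99]))
to([.5,0,.2],-85)
E
```

```text
time: 41.15
position: [0.4603, -0.2072, 0.0275]
tool_rot: [1.146, 1.248, -1.147]
ft_force: [0.6, -0.2, -0.7]
grip_width: 0.688
time: 41.82
position: [0.4766, -0.1286, 0.23]
tool_rot: [1.153, 1.24, -1.147]
ft_force: [0.8, 2.3, -0.2]
grip_width: 0.704
time: 42.32
position: [0.4798, 0.0369, 0.2278]
tool_rot: [1.142, 1.25, -1.142]
ft_force: [0.3, -1.1, -0.7]
grip_width: 0.7
film_tape_center [([0.469, -0.297, 0.015], 0.58)]
bottle_center [([0.464, -0.201, 0.056], 0.51)]
nozzle_center [([0.643, 0.349, 0.02], 0.59), ([0.615, 0.197, 0.02], 0.5), ([0.568, -0.195, 0.028], 0.44)]
coupler_center [([0.578, -0.283, 0.013], 0.57)]
mains_plug_center []
masking_roll_center [([0.425, 0.331, 0.009], 0.64)]
tape [0.01860803 0.02489382 0.02552584]
bot [0.05055638 0.08882603 0.10224641]
noz [0.01908975 0.04573138 0.04743592]
coup [0.01680474 0.02696802 0.02845302]
t 42.72 pos [0.48   0.0333 0.2274] jaw [ 0.083 -0.997 -0.   ] appr [-0.  0. -1.] grip 0.699 j [ 0.79 -0.03 -0.89  1.79 -0.03  1.37 -1.58]
shift [0.0274 0.0172 0.0349]
  twist [-0.24 -0.    0.02]
  twist [1.7976e+02 4.0000e-02 0.0000e+00]
```

View pics/tf.png

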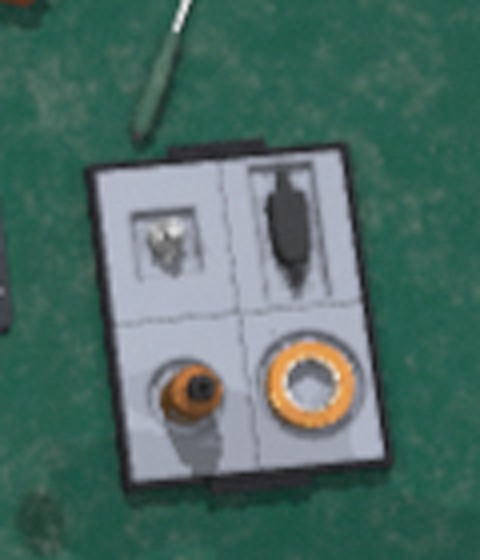

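View pics/sf.png

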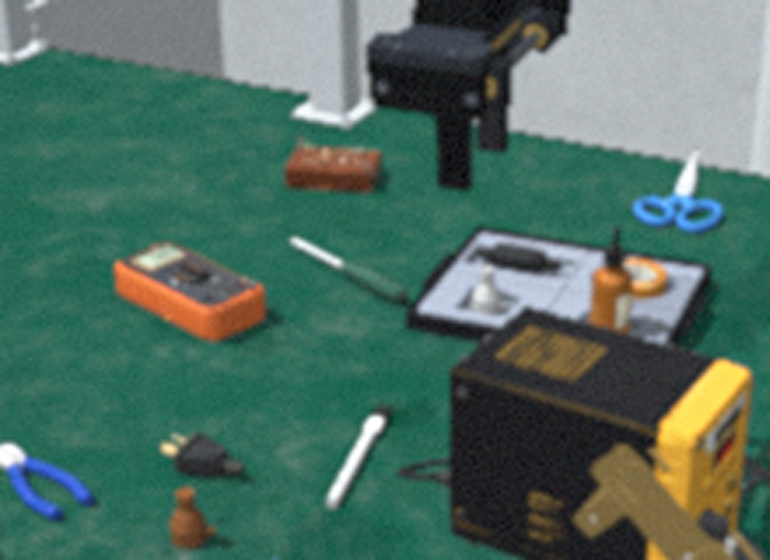

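```bash
python3 - <<'E'
from look import *
for c in ("scene","top"):
    im,d,W=cloud(c); k=(np.hypot(W[...,0]-.4625,W[...,1]+.2075)<.03)&(W[...,2]>.02); P=W[k]
    print(c,np.sort(P[:,2])[-6:])
    for a,b in ((.02,.04),(.04,.06),(.08,.12)):
        Q=P[(P[:,2]>a)&(P[:,2]<b)]
        if len(Q): print(a,len(Q),np.round(Q.min(0),3),np.round(Q.max(0),3))
print(readout.get_state()["qd"])
print([(r["centre"],r["conf"]) for r in nets.place_of("scene","mains_plug_center")[:2]])
print([(r["centre"],r["conf"]) for r in nets.place_of("scene","bottle_center")[:2]])
E
```

```text
scene [0.0968421  0.09741472 0.09974596 0.10076814 0.10492576 0.107085  ]
0.02 70 [ 0.441 -0.207  0.02 ] [ 0.474 -0.185  0.04 ]
0.04 72 [ 0.441 -0.212  0.04 ] [ 0.477 -0.184  0.059]
0.08 34 [ 0.449 -0.211  0.081] [ 0.465 -0.196  0.107]
top [0.09164019 0.09229424 0.09447744 0.09624579 0.09829275 0.10473274]
0.02 19 [ 0.443 -0.235  0.02 ] [ 0.486 -0.181  0.04 ]
0.04 27 [ 0.442 -0.223  0.041] [ 0.475 -0.192  0.06 ]
0.08 36 [ 0.451 -0.215  0.081] [ 0.466 -0.199  0.105]
[-0.00114781 -0.0003673  -0.00402316  0.0003105   0.00010104  0.000753
 -0.00112939]
[([0.66, 0.1205, 0.0092], 0.5)]
[([0.4578, -0.204, 0.0559], 0.68), ([0.661, 0.1205, 0.0087], 0.17)]
```

```bash
python3 -c "
from bench import job
print(job.close_job())"
```

```text
the job is handed in; nothing more can be done
None
```

I placed all four parts in their pockets — coupler, film tape, grey nozzle, then flux bottle — and handed the job in at about 43 s; no verdict was reported.

**Last checks:**

| Part | Distance from pocket centre | Height check |
|---|---|---|
| Coupler | 2–4 mm | flat, consistent with the pocket floor |
| Film tape | about 2 mm by wrist camera | flat, top at 0.021 m by wrist camera (0.022 expected) |
| Nozzle | about 3 mm, offset on purpose to give its stub room | upright, top at about 0.046 m as expected |
| Bottle | about 5 mm | upright, top at 0.107 m (0.108 expected) |

**Left alone:** the mains plug and masking roll still read within a few mm of their starting positions. The final top view missed the plug, so its position comes from the scene camera. The brown and purple look-alikes were not touched.

**What went wrong or disagreed:**
- **First grasps:** the first two attempts on the coupler closed above it. The real fingertips sit about 32–38 mm higher than the reported tool position and overhang imply. I measured this with the cameras and corrected for it.
- **Film tape:** the fingertips pressed on the insert top with about 19 N, so I backed off slightly and let the tape drop the last 7 mm or so.
- **Camera heights:** in the final picture the scene camera read the tape and coupler tops 2–3 mm higher than expected (tape 0.025 m). I put this down to camera bias, because the wrist camera read both at or just below their expected heights.

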